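Load the long sample carrier into the test fixture

ROBOT

A 6-joint arm with a two-finger parallel gripper is mounted at the origin on the work surface. World frame = base frame: x ahead of the robot, y to its left, z up, the work surface at z = 0. Lengths are in m, angles in degrees, forces in N, time in s.
With the tool pointing down it reaches from about 0.4 to 0.825 m from the base axis. Payload 7 kg.
Tool frame: the origin (TCP) lies at the very end of the fingers, on their centre line; the grasp point (between the pads) lies 19 mm behind it (grasp_offset is the x of the grasp point in the tool frame, in m); x points along the fingers, y is the direction in which the jaws open and shut, and the axes are right-handed (so a half turn about x gives the same grasp; the last joint's range is limited). The gripper opens to 88 mm and grips with 3 to 60 N. Pads are 19 mm wide; open, the fingers measure 130 mm over their backs; the gripper's body (78 mm by 193 mm) begins 47 mm behind the grasp point.
Start: joints at [86.752, 20.546, 0.682, 0, -70.136, -16.507], TCP at [0.228, 0.635, 0.227] pointing down, gripper open.
Joint ranges: [-176.03, 176.03], [-82.01, 121.73], [-58.28, 71.71], [-173.87, 95.51], [-174.79, -0.11], [-173.66, 173.66]. Speed limits (degrees/s): [136.94, 136.94, 172.46, 180, 180, 180].

INTERFACE

Orientations are given as [roll, pitch, yaw] about the fixed x, y, z axes, in that order (R = Rz(yaw) Ry(pitch) Rx(roll)).
In Python, from plant import get_obs, snapshot, close_job, grasp_offset gives the robot as it stands.
- The arm moves only by the tool carry_out, never from a script. Its argument "series" is a list that holds one entry, the list of rows, each a list of 6 numbers: the shift along the tool's x, y, z in mm, then the turn, a rotation vector about the tool's x, y, z in degrees. A call has 1 to 10 rows; each row is the pose to reach, as a shift and turn from the pose commanded when the call began, along the tool's axes at that moment; what a row does not reach only later rows make up. A row lasts 1/8 s, in which the tool goes at most 62.5 mm and 10.7 degrees, less where a joint would pass 70% of its speed; a pose out of reach is approached as far as the arm can. A call with a gripper value outside its range is refused whole. "hand" is the gripper's target within -1 to 1 (shut at 1, half-way at 0, fully open at -1), set as the call begins (left out, the last holds). The fingers move at their own pace and stop on an object; the grip force is fixed at half the most. Time passes only in rows, so rows that repeat a pose let the fingers close. It gives the time, the measured TCP pose, the force and the opening at its end, in the units of the state.
- get_obs(): the state, without advancing time (a new reading comes with each control period).
- snapshot(name): name is "scene" or "top" or "wrist"; returns a dict with "color" (480x640x3 uint8, red, green, blue), "fx", "fy", "cx", "cy" (pixels), "eye" and "attitude" of the camera in the world. Camera axes: x right, y down, z forward; pixel columns grow to the right and rows downward; lengths in m; the calibration is good to about 2 mm. A picture is of the moment at which its call begins. There is no depth.
- close_job(): hands the job in, once; it reports no verdict.
The state is a dict: "clock": time; "joint_pos": joint angles; "qvel": joint speeds; "tau": joint torques, N m; "tool_pos": TCP position; "orientation": TCP orientation; "force": force on the tool from outside, world axes, zero at the start; "moment": the same for the moment, N m; "opening": finger opening in m.
Only numpy, scipy, OpenCV 4.12 (cv2) and the standard library are available. Lean on these libraries where they do the work, as an engineer would, in place of code of your own. Each camera call takes 0.05 s, during which the arm holds its last target.

TASK

Take the long sample carrier (the one with a notch in each side just above its foot) off its peg on the lamp rack and lower it, without dropping it, upright into the slot of the test fixture until its foot stands on the slot's floor. Then let go of it and slide the fixture's bolt all the way to its end stop, so that the bolt enters the notch and locks the carrier in. Leave the other two carriers hanging on their pegs.

Things in the scene. Friction and masses are not known exactly. Their poses are not given: they have to be found in the camera images.
- carrier: The long carrier: aluminium plate with a black square sample, 10 mm thick (x), 44 wide (y), 123 tall (z), about 0.12 kg, symmetric. Origin: centre of the foot's underside, z up. Foot 44 wide, z 0-14; neck 18 wide, z 14-34, leaving a 13 mm deep notch each side; solid body z 34-80; eye above. Hangs on any of the three pegs, faces square to the peg. Outer width 44 up to z 116.
- carrier_eye (a point): Peak of the inverted-V roof of the long carrier's eye, by which it hangs; 116 mm above its foot's underside, carrier's axes. The eye is a window 26 mm wide whose floor lies 36 mm below this point, between two side bars 9 mm wide.
- carrier_grip (a point): Middle of the long carrier's width and thickness, 95 mm above its foot's underside, beside the eye: a good place to grip it across its 44 mm width as it hangs, the gripper leaning back towards the robot. Carrier's axes.
- short_carrier: A shorter carrier, 75 mm tall, 44 mm wide, 10 mm thick, no notches, on another peg; to be left hanging. Origin: centre of its underside.
- disc_carrier: A carrier with a round 60 mm lower part, 102 mm tall, 10 mm thick, on the remaining peg; to be left hanging. Origin: its lowest point.
- rack: Fixed rack of two posts (16 mm square, 310 mm apart, at x = +48 mm) that carry a lamp bar, from which three bent steel pegs come down at y = -95, 0 and +95 mm. Origin on the table below the middle carrier (carriers hang at x = 0); -x is the way the pegs point, roughly to the robot; z up.
- peg_mid (a point): Top of the middle peg where a carrier hangs, 200 mm above the table, rack's axes. Pegs are 8 mm round; each comes down from the lamp bar 34 mm behind here, runs level towards -x and turns up: the tip ends 21 mm from here, 8 mm higher. So lift a carrier 9 to 25 mm, then draw it off towards the rack's -x.
- lamp_edge (a point): Middle of the lower front edge of the rack's white lamp bar, 275 mm above the table, at x = +10 mm of the rack. The bar is 55 mm deep (towards +x), 26 mm high, 350 mm long, fixed. An upright gripper over a carrier would strike it; one leaning back about 35 degrees towards the rack's -x clears it.
- fixture: Fixed grey test fixture, base plate 110 mm (x) by 220 mm (y from -125 to +95), 20 mm thick. Origin on the table, z up. Two upright jaws at y = +50 mm form the slot; the slide bolt with its black grip is at the -y end, a 62 mm high bolt guide at y = -5 mm. Two small black posts stand on the +x half.
- slot (a point): Centre of the slot's floor, 20 mm above the table, fixture's axes. Slot 13 mm wide (x), 52 mm long (y) between 12 mm high end stops. Jaws 62 mm long, upright to 28 mm above this point, then flaring out to a mouth about 28 mm wide at 41 mm. The carrier's width goes along y, either way round.
- bolt (a joint): Slide bolt, m: 0 = drawn back from the slot, 0.045 = end stop (home); grows along the fixture's +y, stays where left, about 1.5 N of friction. The 8 mm bolt runs 24 mm above the slot's floor; its tip is 59 mm short of the slot's centre at 0 and 14 mm short at home, inside the notch of a seated carrier.
- bolt_grip (a point): Middle of the black grip block on the bolt, 68 mm above the table, fixture's axes: 26 mm (x) by 16 mm (y), from 50 to 82 mm above the table; moves with the bolt. Pinch it from above or push it.
Not all that is in view belongs to the job. What is shaped like the carrier but green is not meant.

How it is judged (in metres and radians):
On the way, in this order (a step that is already met when the one before it is completed fails the run):
1. the long carrier is off its peg, held by the gripper, more than 120 mm from where it hung (distance of carrier from where it was at the start of the episode above 0.12 m and contact force between the fingers and carrier above 0.5 N), for 0.1 s.
2. still held, the carrier's foot is in the slot, less than 12 mm above its floor (horizontal distance between carrier and slot below 0.008 m and z of carrier in the frame of slot below 0.012 m and contact force between the fingers and carrier above 0.5 N), for 0.1 s.
3. the carrier is let go and the bolt is slid to within 3 mm of its end stop (contact force between the fingers and carrier below 0.1 N and value of joint bolt above 0.042 m), for 0.2 s.
At the end, for the whole second after the job is handed in: The long carrier stands at rest in the fixture's slot: foot within 8 mm of the slot's centre, within 4 mm of its floor, no more than 0.2 rad off upright; the bolt is within 3 mm of its end stop (above 0.042 m); the short and the disc carrier hang within 30 mm of where they were (horizontal distance between carrier and slot below 0.008 m and z of carrier in the frame of slot between -0.004 and 0.004 m and angle between carrier's own z axis and vertical below 0.2 rad and value of joint bolt above 0.042 m and linear speed of carrier below 0.02 m/s and distance of each of short_carrier, disc_carrier from where it was at the start of the episode below 0.03 m); the robot touches nothing.
It fails at once if another carrier is knocked off its peg (moved more than 60 mm) (distance of any of short_carrier, disc_carrier from where it was at the start of the episode above 0.06 m).
It also fails if it takes over 61 s, if anything falls off the work surface, if the arm or the gripper's body presses on something with over 40 N, if the wrist force passes 120 N, or if a joint passes its speed limit or range.

## Working session

There is one attempt and no reset: what is moved stays moved. The work goes in short steps, Python scripts to look and compute and a tool call to move; the robot and the scene stay as the last step left them, time stands still between calls to the robot, and variables do not carry over. Pictures are saved under pics/ and viewed, and the job is handed in when it is done.

Besides the shell and the picture viewer there is one more tool, called after "Emit:" as name([rows], argument=value, ...), one row to a line, values as JSON. carry_out: Moves the arm, as the interface text tells. Its arguments: {"type":"object","properties":{"series":{"type":"array","items":{"type":"array","items":{"type":"array","items":{"type":"number"}}}},"hand":{"type":"number"}},"required":["series"]}

```bash
mkdir -p pics; ls; python3 - <<'E'
from plant import *
import cv2
print(get_obs(), grasp_offset)
for n in ["scene","top","wrist"]:
    s=snapshot(n); cv2.imwrite(f"pics/{n}0.png",s["color"][:,:,::-1]); print(n,{k:v for k,v in s.items() if k!="color"})
E
```

```text
pics
{'clock': 0.0, 'joint_pos': array([ 8.67499923e+01,  2.05917944e+01,  6.32241804e-01, -2.05336597e-02,
       -7.01350097e+01, -1.65058518e+01]), 'qvel': array([-0.05826075,  0.0588522 , -0.05829895, -0.00979757, -0.00999513,
       -0.07055462]), 'tau': array([-8.50701781e-04, -5.82715201e+01,  2.93045032e+01,  6.99696243e+00,
        6.78741460e-03, -1.82759322e-04]), 'tool_pos': array([0.22802722, 0.63478665, 0.22560569]), 'orientation': array([  94.9702941 ,   89.90348699, -104.79255882]), 'force': array([-0.74961413, -0.57442192,  0.80963761]), 'moment': array([ 0.06107286, -0.01872998,  0.03739245]), 'opening': 0.08724284125779787} -0.0188
scene {'fx': 482.3716782818321, 'fy': 482.3716782818321, 'cx': 317.2319998361138, 'cy': 240.66530070849393, 'eye': array([1.31860818, 0.23689324, 1.04874435]), 'attitude': array([-1.36880327e+02,  3.84457310e-02,  1.07335051e+02])}
top {'fx': 579.54032312982, 'fy': 579.54032312982, 'cx': 327.78947180595617, 'cy': 247.3471057404072, 'eye': array([ 0.38948119, -0.03223236,  1.35571603]), 'attitude': array([-171.78590032,    0.21511365,  -91.27855371])}
wrist {'fx': 401.73572741895737, 'fy': 401.73572741895737, 'cx': 320.20259622077555, 'cy': 236.92790519022137, 'eye': array([0.30132063, 0.61002343, 0.38347269]), 'attitude': array([ 1.63543599e+02, -2.13464369e-02, -1.09706739e+02])}
```

View pics/scene0.png

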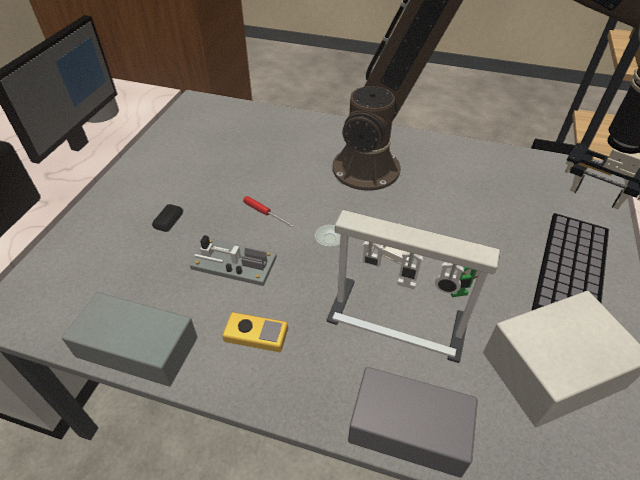

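View pics/top0.png

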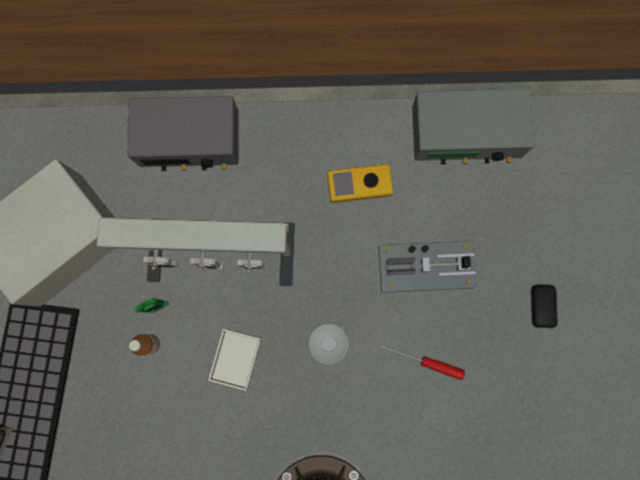

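View pics/wrist0.png

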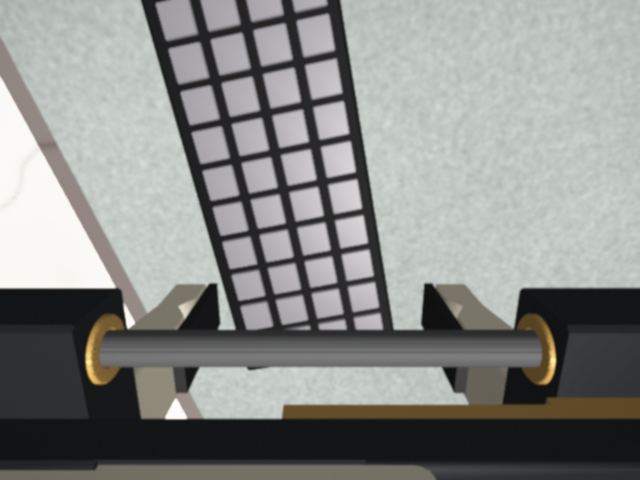

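```bash
cat > h.py <<'E'
import numpy as np, cv2
from scipy.spatial.transform import Rotation as R
from plant import *
def cam(s):
    K=np.array([[s["fx"],0,s["cx"]],[0,s["fy"],s["cy"]],[0,0,1]]); return K,R.from_euler("xyz",s["attitude"],degrees=True).as_matrix(),np.array(s["eye"])
def proj(s,P):
    K,A,e=cam(s); q=(np.atleast_2d(P)-e)@A; q=q@K.T; return q[:,:2]/q[:,2:]
def onz(s,uv,z):
    K,A,e=cam(s); uv=np.atleast_2d(uv).astype(float); d=np.c_[uv,np.ones(len(uv))]@np.linalg.inv(K).T@A.T
    return e+d*((z-e[2])/d[:,2])[:,None]
def crop(s,n,u0,v0,u1,v1,k,pts=None):
    im=cv2.resize(s["color"][v0:v1,u0:u1,::-1],None,fx=k,fy=k,interpolation=cv2.INTER_CUBIC)
    if pts is not None:
        for p in pts: cv2.circle(im,(int((p[0]-u0+.5)*k),int((p[1]-v0+.5)*k)),3,(0,0,255),1)
    cv2.imwrite("pics/"+n,im)
E
python3 - <<'E'
from h import *
s=snapshot("scene"); crop(s,"s1.png",320,200,510,340,4); crop(s,"s2.png",180,220,290,290,7)
t=snapshot("top"); crop(t,"t1.png",90,200,310,320,3); crop(t,"t2.png",370,230,490,300,6)
E
```

```text
(no output)
```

View pics/s1.png

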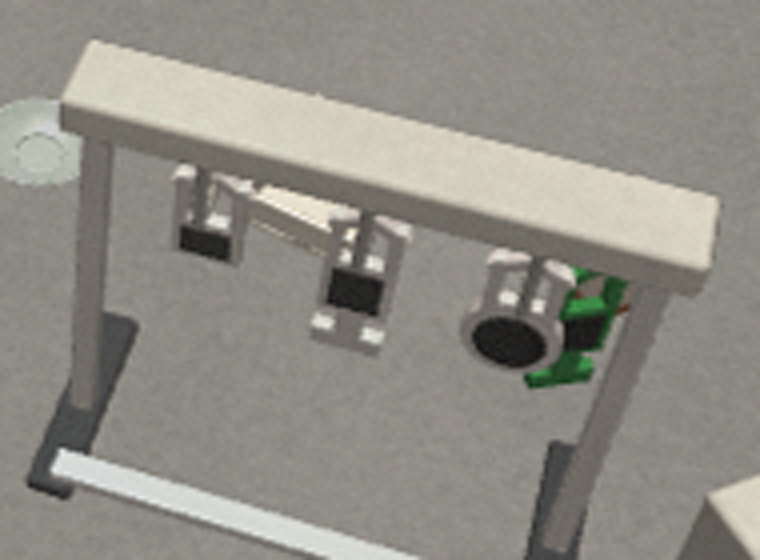

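View pics/s2.png

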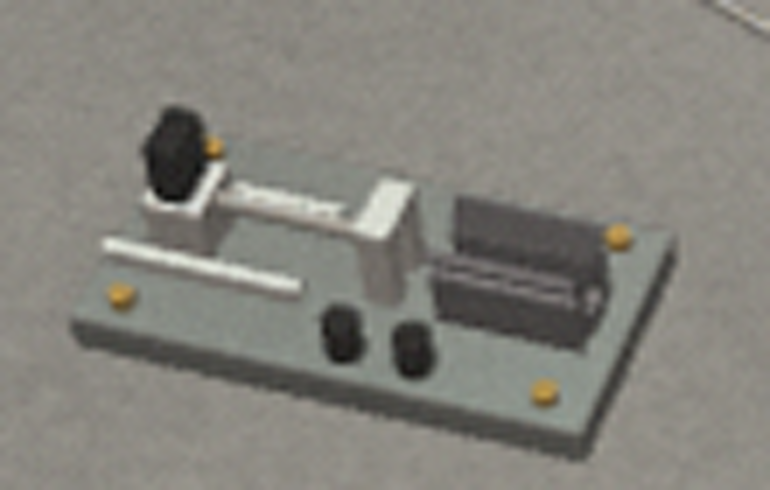

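View pics/t1.png

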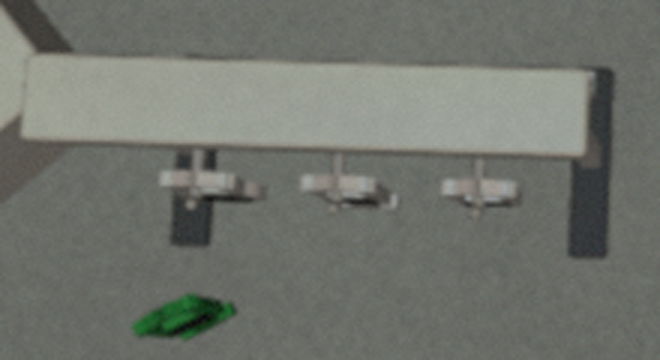

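View pics/t2.png

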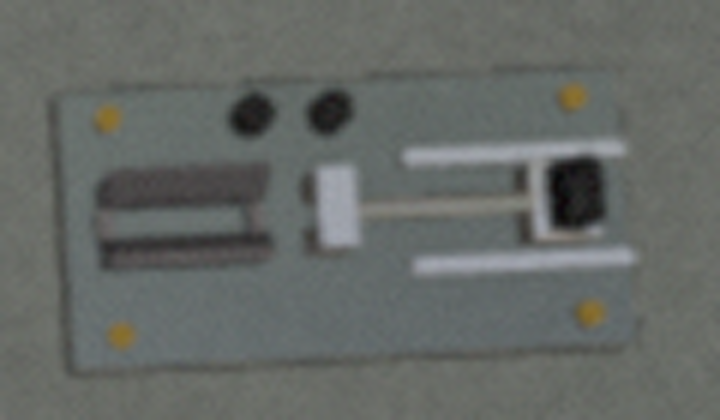

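Candidates for the target (scene pixels): short carrier (370,253), the middle one with a black square and side notches (408,270), disc carrier (447,284), green look‑alike (462,285). By the description it is the middle one; the crop shows its notches as bright gaps at (401,281) and (413,284) above the foot. Fixture: slot at scene (255,258), bolt grip at (205,241). I'll fit the poses now.

```bash
cat > fit.py <<'E'
from h import *
from scipy.optimize import least_squares
s=snapshot("scene"); t=snapshot("top")
c=lambda p,o,k:(np.array(p)/k-.5+np.array(o))
def T(p,P):
    a=np.radians(p[2]); P=np.atleast_2d(P); return np.c_[P[:,0]*np.cos(a)-P[:,1]*np.sin(a)+p[0],P[:,0]*np.sin(a)+P[:,1]*np.cos(a)+p[1],P[:,2]]
def fit(obs,x0,name):
    f=lambda p:np.concatenate([(proj(q,T(p,np.array([P])/1e3))[0]-uv) for q,P,uv in obs])
    r=least_squares(f,x0,x_scale=[.1,.1,10],loss="soft_l1"); print(name,r.x); print(r.fun.reshape(-1,2).round(1).tolist()); return r.x
o2=(370,230);S2=(180,220)
F=fit([(t,(55,95,20),c((53,92),o2,6)),(t,(55,-125,20),c((616,72),o2,6)),(t,(-55,-125,20),c((633,345),o2,6)),(t,(-55,95,20),c((72,370),o2,6)),
 (s,(55,-125,20),c((75,320),S2,7)),(s,(55,95,20),c((580,437),S2,7)),(s,(-55,95,20),c((675,238),S2,7))],[.4,-.2,0],"fixture")
o1=(90,200);S1=(320,200)
Rk=fit([(s,(10,-175,301),c((92,42),S1,4)),(s,(65,-175,301),c((62,102),S1,4)),(s,(10,175,301),c((718,198),S1,4)),(s,(65,-175,275),c((62,122),S1,4)),(s,(65,175,275),c((697,291),S1,4)),
 (t,(65,-175,301),c((588,72),o1,3)),(t,(65,175,301),c((28,55),o1,3)),(t,(10,175,301),c((22,138),o1,3)),(t,(10,-175,301),c((588,155),o1,3))],[.4,.2,0],"rack")
fp=[(0,50,20),(31*0+6.5,24,20),(0,-109,82),(0,-5,62)]
fp=[(x,y,20) for x in(-6.5,6.5) for y in(24,76)]+[(x,y,61) for x in(-14,14) for y in(19,81)]+[(0,-100,82)]
W=T(F,np.array(fp)/1e3)
cp=[(x,y,z) for x in(-5,) for y,z in((-22,84+116),(22,200),(-22,84),(22,84))]+[(5,-22,84),(5,22,84),(-5,9,118),(5,9,118),(5,-9,118),(-21,0,208),(5,13,164),(5,-13,164)]
V=T(Rk,np.array(cp)/1e3)
crop(s,"o1.png",320,200,510,340,4,proj(s,V)); crop(s,"o2.png",180,220,290,290,7,proj(s,W))
crop(t,"o3.png",90,200,310,320,3,proj(t,V)); crop(t,"o4.png",370,230,490,300,6,proj(t,W))
a=[cv2.imread(f"pics/o{i}.png") for i in (1,2,3,4)]
a=[cv2.resize(i,(400,int(400*i.shape[0]/i.shape[1]))) for i in a]
np.save("fit.npy",np.array([F,Rk]))
print(T(F,[[0,.05,.02]]),T(Rk,[[0,0,.2]]))
E
python3 fit.py
```

```text
fixture [ 0.53413785 -0.24380996  0.95500467]
[[-0.7, -0.8], [-0.2, -1.2], [0.6, 0.5], [-1.4, 0.1], [-1.7, -1.3], [-0.1, -0.6], [0.1, -1.2]]
rack [ 0.53421767  0.22363173 -3.05462267]
[[-1.5, -2.8], [-1.9, -1.8], [0.4, -2.2], [-2.2, 1.5], [-0.7, 1.5], [0.1, -0.9], [-1.7, -0.8], [-2.3, 0.8], [-1.2, 0.9]]
[[ 0.53330449 -0.19381691  0.02      ]] [[0.53421767 0.22363173 0.2       ]]
```

View pics/o1.png

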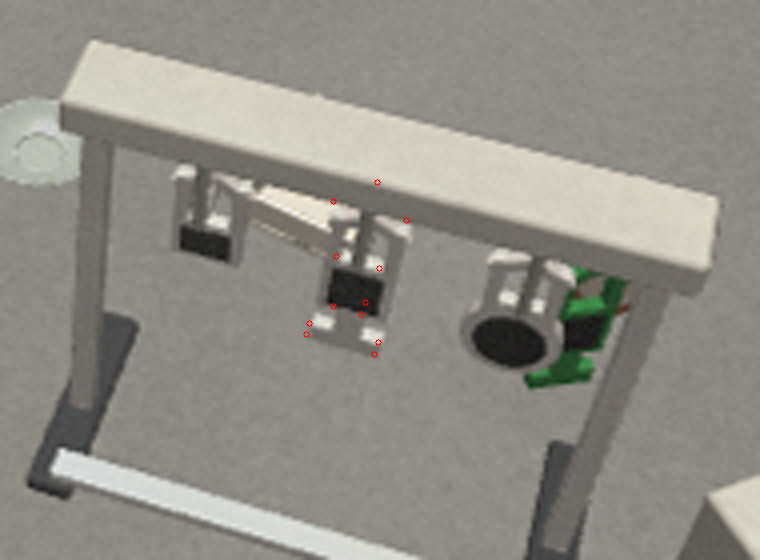

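View pics/o3.png

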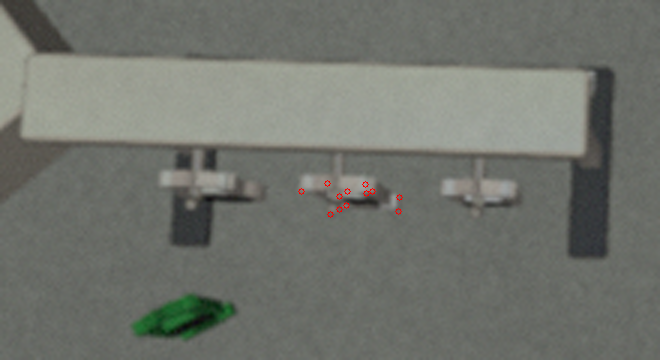

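View pics/o4.png

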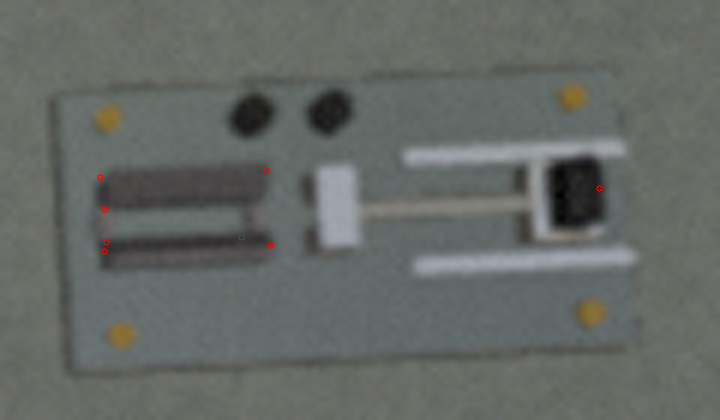

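View pics/o2.png

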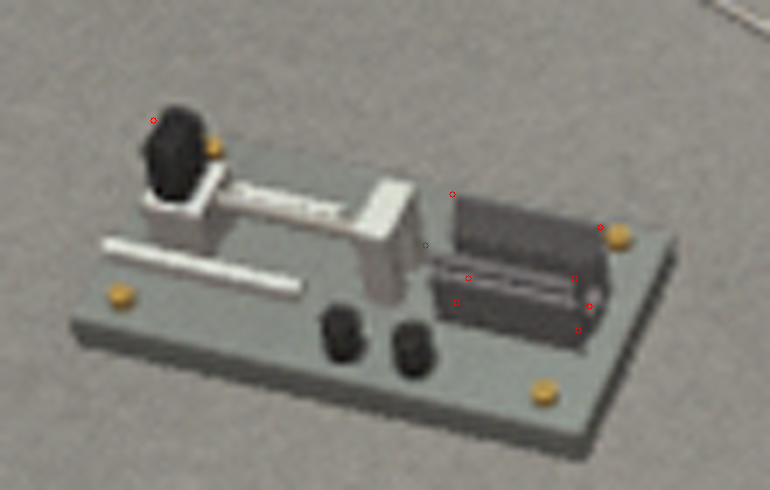

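```bash
cat >> h.py <<'E'
def goal(p,lean,yaw,flip=False):
    """grasp frame: TCP p; approach leaning: dir=(sin lean,0,-cos lean) turned by yaw; jaw axis along y"""
    a=np.radians(lean); x=np.array([np.sin(a),0,-np.cos(a)]); y=np.array([0,1,0.])*(-1 if flip else 1); z=np.cross(x,y)
    M=R.from_euler("z",yaw,degrees=True).as_matrix()@np.c_[x,y,z]; return np.array(p),M
def rel(p,M,o=None):
    o=o or get_obs(); A=R.from_euler("xyz",o["orientation"],degrees=True).as_matrix()
    return np.r_[A.T@(p-o["tool_pos"])*1e3, R.from_matrix(A.T@M).as_rotvec(degrees=True)].round(1)
E
python3 - <<'E'
from h import *
t=snapshot("top"); s=snapshot("scene"); o=get_obs()
print(onz(t,[(90+340/3-.5,200+183/3-.5),(90+200/3-.5,200+178/3-.5),(90+479/3-.5,200+186/3-.5)],.205))
A=R.from_euler("xyz",o["orientation"],degrees=True).as_matrix(); print(A.round(3))
w=snapshot("wrist"); K,C,e=cam(w); print("cam in tool",A.T@(e-o["tool_pos"]),(A.T@C).round(3))
for fl in (0,1):
    p,M=goal([.40,.22,.33],35,-3,fl); print(rel(p,M))
crop(s,"b.png",325,205,515,300,4)
crop(s,"b2.png",380,240,430,295,10)
E
```

```text
[[0.53477417 0.21897783 0.205     ]
 [0.54026672 0.31251759 0.205     ]
 [0.53064724 0.1262353  0.205     ]]
[[-0.    -0.338 -0.941]
 [-0.    -0.941  0.338]
 [-1.     0.    -0.   ]]
cam in tool [-0.15774198 -0.0011746  -0.07738981] [[ 0.001 -0.283  0.959]
 [ 1.     0.001 -0.001]
 [-0.001  0.959  0.283]]
[-103.5  332.7 -302.1  156.3   -7.3  -49.3]
[-103.5  332.7 -302.1  -16.2   34.8   -5.1]
```

View pics/b2.png

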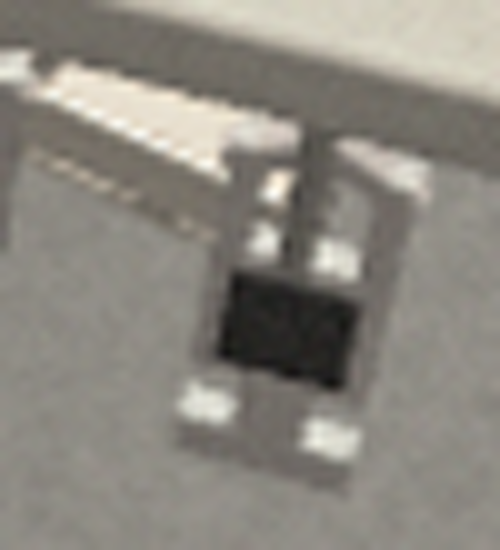

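The enlarged crop confirms it: the middle carrier has a black square, two bright notches at (401,281) and (413,284) and the foot below. I'll go to a look pose in front of it with the camera on the robot side, lifting first.

```bash
python3 - <<'E'
from h import *
print(rel(*goal([.40,.225,.40],35,-3)),rel(*goal([.43,.222,.31],35,-3)))
E
```

```text
[-173.5  328.  -300.4  156.3   -7.3  -49.3] [ -83.5  320.7 -329.6  156.3   -7.3  -49.3]
```

Emit:
carry_out([
  [[-60, 0, 0, 0, 0, 0], [-120, 0, 0, 0, 0, 0], [-170, 0, 0, 0, 0, 0], [-170, 0, 0, 0, 0, 0]],
], hand=-1)

```text
clock: 1.0
tool_pos: [0.2288, 0.6364, 0.4022]
orientation: [-83.2, 89.5, 77.1]
force: [-0.3, -0.4, -0.2]
opening: 0.0876
```

```bash
python3 - <<'E'
from h import *
print(rel(*goal([.40,.225,.40],35,-3)),rel(*goal([.43,.222,.31],35,-3)))
E
```

```text
[  -1.   329.3 -300.2  156.2   -6.6  -49.2] [  89.1  322.8 -329.5  156.2   -6.6  -49.2]
```

Emit:
carry_out([
  [[0, 329, -300, 156, -7, -49], [0, 329, -300, 156, -7, -49], [0, 329, -300, 156, -7, -49], [0, 329, -300, 156, -7, -49], [0, 329, -300, 156, -7, -49], [0, 329, -300, 156, -7, -49], [0, 329, -300, 156, -7, -49], [0, 329, -300, 156, -7, -49], [0, 329, -300, 156, -7, -49], [0, 329, -300, 156, -7, -49]],
])

```text
clock: 2.25
tool_pos: [0.3993, 0.2231, 0.3963]
orientation: [-29.9, 62.0, 26.4]
force: [0.5, -0.2, -0.1]
opening: 0.0879
```

```bash
python3 - <<'E'
from h import *
print(get_obs()["joint_pos"],rel(*goal([.40,.225,.40],35,-3)),rel(*goal([.43,.222,.31],35,-3)))
E
```

```text
[  70.34928429  -24.81181538  -35.45897485   22.05085731  -60.29337639
 -111.8145161 ] [ -2.6  -0.3   3.4  54.8  -2.7 -17.1] [ 88.8  -4.3 -21.7  54.8  -2.7 -17.1]
```

Emit:
carry_out([
  [[89, -4, -22, 55, -3, -17], [89, -4, -22, 55, -3, -17], [89, -4, -22, 55, -3, -17], [89, -4, -22, 55, -3, -17], [89, -4, -22, 55, -3, -17], [89, -4, -22, 55, -3, -17], [89, -4, -22, 55, -3, -17], [89, -4, -22, 55, -3, -17], [89, -4, -22, 55, -3, -17]],
])

```text
clock: 3.38
tool_pos: [0.4641, 0.1979, 0.3333]
orientation: [0.3, 58.8, 0.6]
force: [0.6, -0.0, 0.2]
opening: 0.0877
```

```bash
python3 - <<'E'
from h import *
print(get_obs()["joint_pos"],rel(*goal([.43,.222,.31],35,-3)))
w=snapshot("wrist"); cv2.imwrite("pics/w1.png",w["color"][:,:,::-1])
E
```

```text
[  64.11562416  -16.2310083   -44.33088274   35.6671875   -52.67553426
 -173.60171011] [  2.4  24.2 -41.1   2.7  -3.8  -1.9]
```

View pics/w1.png

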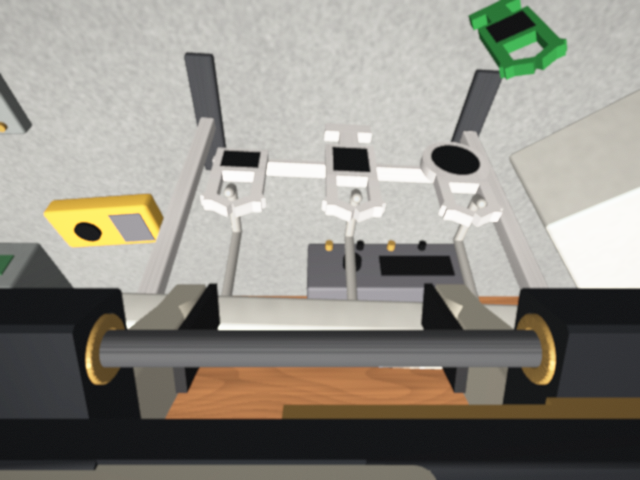

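```bash
python3 - <<'E'
from h import *
w=snapshot("wrist"); np.savez("w1.npz",**w); crop(w,"w1c.png",310,115,400,235,5)
E
```

```text
(no output)
```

View pics/w1c.png

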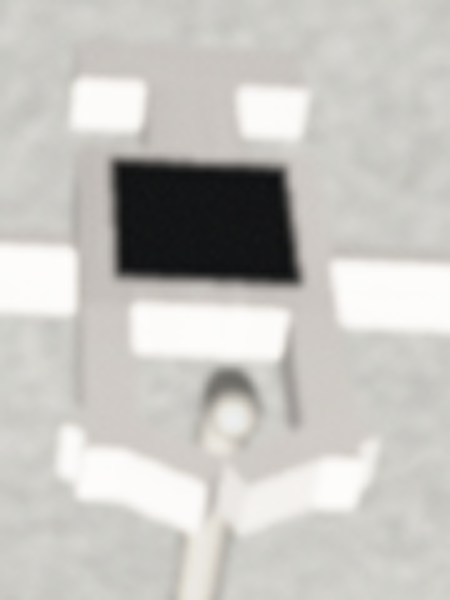

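```bash
python3 - <<'E'
from h import *
from scipy.optimize import least_squares
w=dict(np.load("w1.npz"))
P=np.array([(-5,-22,0),(-5,22,0),(-5,-22,14),(-5,22,14),(-5,-13,80),(-5,13,80)])/1e3
uv=np.array([(76,45),(309,52),(74,80),(308,88),(132,303),(291,311)])/5-.5+[310,115]
def f(p):
    M=R.from_euler("z",p[3],degrees=True).as_matrix(); return (proj(w,P@M.T+p[:3])-uv).ravel()
r=least_squares(f,[.534,.22,.084,-3],x_scale=[.1,.1,.1,10]); print(r.x,r.fun.reshape(-1,2).round(1).tolist())
f2=lambda p:f([p[0],p[1],.084,p[2]])
r=least_squares(f2,[.534,.22,-3],x_scale=[.1,.1,10]); print(r.x,r.fun.reshape(-1,2).round(1).tolist())
p=r.x; M=R.from_euler("z",p[2],degrees=True).as_matrix()
Q=np.array([(-5,-22,116),(-5,22,116),(-21,0,124),(-5,-9,14),(-5,-9,34),(-5,0,116)])/1e3
q=proj(w,Q@M.T+[p[0],p[1],.084]); print(((q-[310,115]+.5)*5).round())
print(get_obs()["orientation"])
E
```

```text
[ 0.53638334  0.22659907  0.0857943  -1.96958915] [[0.0, -0.8], [-1.3, -0.7], [0.6, 0.3], [0.2, 0.3], [0.6, 0.7], [-0.1, 0.0]]
[ 0.5376329   0.22677014 -1.94336696] [[0.1, -0.7], [-1.4, -0.6], [0.7, 0.4], [0.1, 0.4], [0.7, 0.5], [-0.3, -0.2]]
[[ 85. 451.]
 [366. 459.]
 [240. 414.]
 [146.  84.]
 [150. 146.]
 [226. 455.]]
[ 0.30310592 58.80656133  0.59297191]
```

```bash
python3 - <<'E'
from h import *
print(rel(*goal([.490,.226,.243],35,-2.5)))
E
```

```text
[ 91.   27.5 -24.7   2.3  -3.8  -1.7]
```

Emit:
carry_out([
  [[45, 20, -20, 2, -4, -2], [91, 27, -25, 2, -4, -2], [91, 27, -25, 2, -4, -2], [91, 27, -25, 2, -4, -2], [91, 27, -25, 2, -4, -2]],
], hand=-0.35)

```text
clock: 4.1
tool_pos: [0.5141, 0.2028, 0.276]
orientation: [-0.3, 59.3, 0.0]
force: [0.9, 0.3, 0.3]
opening: 0.0595
```

```bash
python3 - <<'E'
from h import *
print(get_obs()["joint_pos"],get_obs()["opening"],rel(*goal([.490,.226,.243],35,-2.5)))
w=snapshot("wrist"); np.savez("w2.npz",**w); cv2.imwrite("pics/w2.png",w["color"][:,:,::-1])
E
```

```text
[  54.81091199   -8.50727044  -47.21862889   40.55833476  -39.87479991
 -173.60274737] 0.05947409814436313 [ 16.1  23.5 -37.4   2.4  -4.3  -1.4]
```

View pics/w2.png

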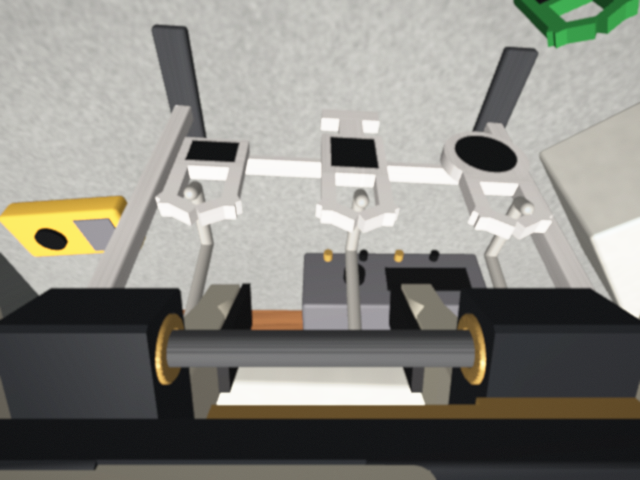

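The camera-on-robot-side grasp runs into joint 6's limit (-173.6), so I'll back off and use the half-turned grasp (j6 near 0), leaning a bit more (38°).

Emit:
carry_out([
  [[-60, 0, 0, 0, 0, 0], [-110, 0, -10, -10, 0, 0], [-130, 10, -20, -20, 0, 0], [-130, 10, -20, -30, 0, 0], [-130, 10, -20, -40, 0, 0], [-130, 10, -20, -50, 0, 0], [-130, 10, -20, -60, 0, 0], [-130, 10, -20, -70, 0, 0], [-130, 10, -20, -80, 0, 0], [-130, 10, -20, -90, 0, 0]],
])

```text
clock: 5.4
tool_pos: [0.4305, 0.2124, 0.3774]
orientation: [-90.6, 59.4, 0.1]
force: [-1.0, 0.2, -0.6]
opening: 0.0593
```

```bash
python3 - <<'E'
from h import *
print(get_obs()["joint_pos"],rel(*goal([.44,.226,.31],38,-2.5,1)))
E
```

```text
[ 72.10255877 -18.99382091 -39.50745621  32.84928423 -63.32473175
 -84.91240615] [ 62.8  26.   13.9 -87.1   6.9  -4.6]
```

Emit:
carry_out([
  [[63, 26, 14, -87, 7, -5], [63, 26, 14, -87, 7, -5], [63, 26, 14, -87, 7, -5], [63, 26, 14, -87, 7, -5], [63, 26, 14, -87, 7, -5], [63, 26, 14, -87, 7, -5], [63, 26, 14, -87, 7, -5], [63, 26, 14, -87, 7, -5], [63, 26, 14, -87, 7, -5], [63, 26, 14, -87, 7, -5]],
])

```text
clock: 6.65
tool_pos: [0.4404, 0.2262, 0.3096]
orientation: [-179.2, 51.7, -2.3]
force: [-0.5, 0.1, 0.4]
opening: 0.059
```

```bash
python3 - <<'E'
from h import *
print(get_obs()["joint_pos"],rel(*goal([.44,.226,.31],38,-2.5,1)))
w=snapshot("wrist"); np.savez("w3.npz",**w); cv2.imwrite("pics/w3.png",w["color"][:,:,::-1])
E
```

```text
[ 72.50108697 -16.22767339 -54.08410804  49.00762118 -52.42382701
 -16.78803372] [-0.5  0.2  0.  -0.7 -0.3  0.1]
```

View pics/w3.png

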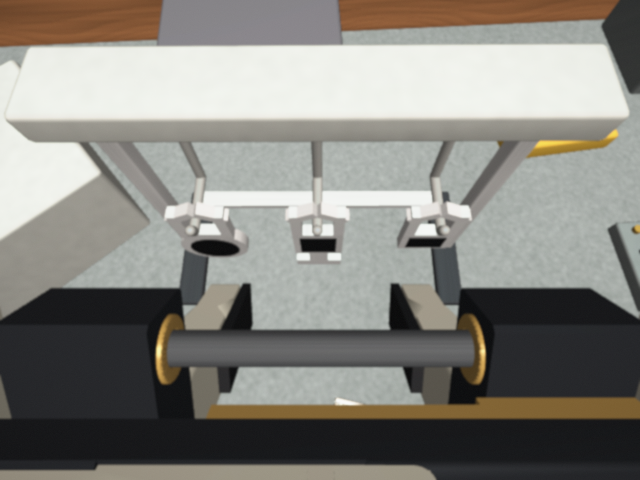

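The half-turned pose is reached. The wrist view shows the whole rack: disc left (215,245), long carrier in the middle (318,240), short right (430,240), lamp bar's lower front edge at row ~138. Measuring from here.

```bash
python3 - <<'E'
from h import *
w=dict(np.load("w3.npz")); crop(w,"w3c.png",275,175,365,275,6)
crop(w,"w3d.png",0,30,640,150,1)
E
```

```text
(no output)
```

View pics/w3c.png

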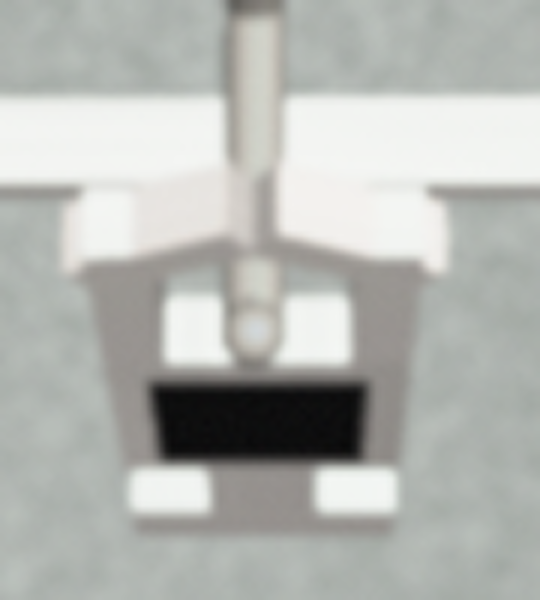

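```bash
python3 - <<'E'
from h import *
from scipy.optimize import least_squares
w=dict(np.load("w3.npz"))
P=np.array([(-5,22,0),(-5,-22,0),(-5,22,14),(-5,-22,14),(-5,13,80),(-5,-13,80)])/1e3
uv=np.array([(135,532),(394,532),(131,516),(398,516),(164,366),(352,366)])/6-.5+[275,175]
def f(p):
    M=R.from_euler("z",p[3],degrees=True).as_matrix(); return (proj(w,P@M.T+p[:3])-uv).ravel()
r=least_squares(f,[.534,.22,.084,-3],x_scale=[.1,.1,.1,10]); print(r.x,r.fun.reshape(-1,2).round(1).tolist())
f2=lambda p:f([p[0],p[1],.084,p[2]])
r=least_squares(f2,[.534,.22,-3],x_scale=[.1,.1,10]); print(r.x,r.fun.reshape(-1,2).round(1).tolist())
p=r.x; M=R.from_euler("z",p[2],degrees=True).as_matrix()
Q=np.array([(-5,-22,116),(-5,22,116),(-21,0,124),(5,-22,116)])/1e3
q=proj(w,Q@M.T+[p[0],p[1],.084]); print(((q-[275,175]+.5)*6).round())
L=np.array([(10,-175,275),(10,175,275),(10,-175,301),(10,175,301),(65,-175,301),(65,175,301)])/1e3
uvl=np.array([(617,125),(23,140),(628,118)])
print(proj(w,L@M.T+[p[0],p[1],0]).round())
E
```

```text
[ 0.53677655  0.22621913  0.08562084 -3.07654718] [[0.4, 1.1], [-0.2, 1.1], [0.2, -0.6], [-0.3, -0.6], [0.3, -0.4], [-0.4, -0.4]]
[ 0.53736092  0.2262141  -3.0752705 ] [[0.5, 1.0], [-0.2, 1.0], [0.3, -0.6], [-0.4, -0.6], [0.4, -0.3], [-0.4, -0.3]]
[[425. 258.]
 [ 82. 258.]
 [251. 350.]
 [424. 188.]]
[[604. 143.]
 [ 30. 145.]
 [635. 115.]
 [ -2. 117.]
 [608.  40.]
 [ 25.  43.]]
```

View pics/w3d.png

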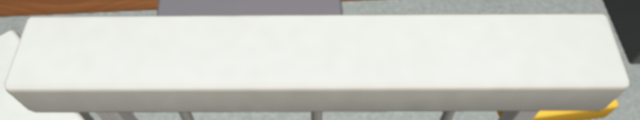

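```bash
python3 - <<'E'
from h import *
for b in (.05,0):
  x=goal([0,0,0],38,-3)[1][:,0]
  print(rel(*goal(np.array([.537,.226,.179])+(.0188-b)*x,38,-3,1)))
E
```

```text
[131.   -3.8   5.   -0.3  -0.3   0.4]
[181.   -3.4   5.3  -0.3  -0.3   0.4]
```

Emit:
carry_out([
  [[40, -3, 5, 0, 0, 0], [80, -3, 5, 0, 0, 0], [115, -3, 5, 0, 0, 0], [131, -3, 5, 0, 0, 0], [131, -3, 5, 0, 0, 0]],
])

```text
clock: 7.32
tool_pos: [0.528, 0.2345, 0.2178]
orientation: [179.5, 53.0, -3.9]
force: [0.3, -0.7, 0.8]
opening: 0.0593
```

```bash
python3 - <<'E'
from h import *
x=goal([0,0,0],38,-3)[1][:,0]
print(get_obs()["joint_pos"],rel(*goal(np.array([.537,.226,.179])+(.0188)*x,38,-3,1)))
w=snapshot("wrist"); np.savez("w4.npz",**w); cv2.imwrite("pics/w4.png",w["color"][:,:,::-1])
w=snapshot("scene"); crop(w,"s4.png",300,120,520,330,3)
E
```

```text
[ 47.74346147  -2.40133361 -58.18128247  73.38900919 -29.46850093
 -25.84026023] [55.6  7.6 15.4 -0.2  1.  -0.5]
```

View pics/w4.png

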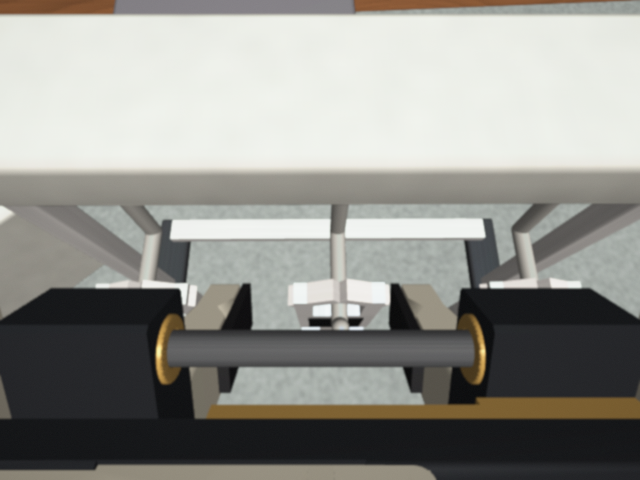

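View pics/s4.png

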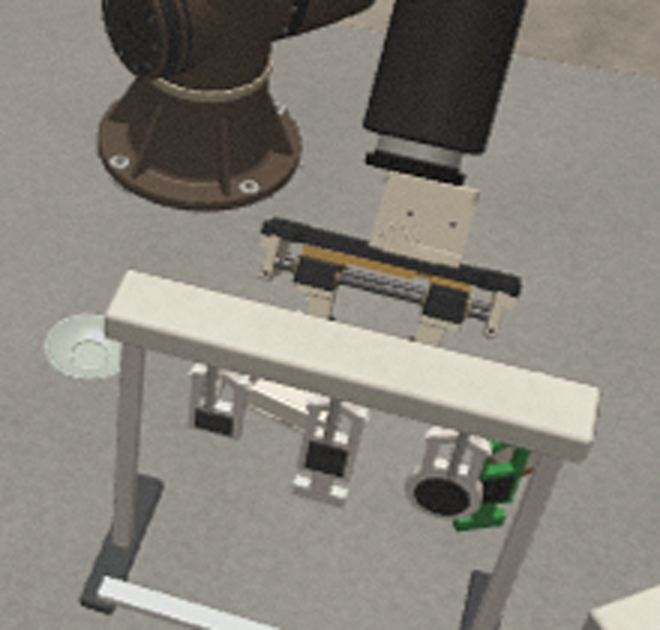

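```bash
cat > kin.py <<'E'
import numpy as np, itertools
from scipy.optimize import least_squares
from scipy.spatial.transform import Rotation as R
D=[([86.74999,20.5918,.63224,-.0205,-70.135,-16.5058],[.22802722,.63478665,.22560569],[94.9703,89.90349,-104.79256]),
([70.34928,-24.8118,-35.45897,22.05086,-60.29338,-111.8145],[.3993,.2231,.3963],[-29.9,62.0,26.4]),
([64.11562,-16.231,-44.33088,35.66719,-52.67553,-173.60171],[.4641,.1979,.3333],[.3,58.8,.6]),
([54.81091,-8.50727,-47.21863,40.55833,-39.87480,-173.60275],[.5141,.2028,.2760],[-.3,59.3,0]),
([72.10256,-18.99382,-39.50746,32.84928,-63.32473,-84.91241],[.4305,.2124,.3774],[-90.6,59.4,.1]),
([72.50109,-16.22767,-54.08411,49.00762,-52.42383,-16.78803],[.4404,.2262,.3096],[-179.2,51.7,-2.3]),
([47.74346,-2.40133,-58.18128,73.38901,-29.46850,-25.84026],[.5280,.2345,.2178],[179.5,53.0,-3.9])]
try:
    import json; D+=json.load(open("extra.json"))
except Exception: pass
Q=np.array([d[0] for d in D]);P=np.array([d[1] for d in D]);A=R.from_euler("xyz",[d[2] for d in D],degrees=True).as_matrix()
r=lambda a,t:R.from_euler(a,t,degrees=True).as_matrix()
def rots(q,sg): return [r("z",q[0]),r("y",q[1]),r("y",sg[0]*q[2]),r("x",sg[1]*q[3]),r("y",sg[2]*q[4]),r("x",sg[3]*q[5])]
def chain(q,sg):
    out=[np.eye(3)]
    for m in rots(q,sg): out.append(out[-1]@m)
    return out
best=None
for sg in itertools.product((1,-1),repeat=4):
    M=np.array([chain(q,sg)[-1] for q in Q])
    F=[m.T@a for m,a in zip(M,A)]; m=R.from_matrix(F).mean(); e=max((R.from_matrix(F)*m.inv()).magnitude())
    e=max((m.inv()*R.from_matrix(F)).magnitude())
    if best is None or e<best[0]: best=(e,sg,m)
e,sg,m=best
RF=m.as_matrix()
# links: v0 const in base(z), after q1.. unknown vectors, drop redundant (y along shared y axes)
def rows(q):
    c=chain(q,sg)
    cols=[c[0][:,[2]],c[1][:,[0,1]],c[2][:,[0,2]],c[3][:,[0,2]],c[5][:,[0,2]],c[6][:,[1,2]]]
    return np.hstack(cols)
B=np.vstack([rows(q) for q in Q]); reg=np.diag([.002]*B.shape[1])
x=np.linalg.lstsq(np.vstack([B,reg]),np.r_[P.ravel(),np.zeros(len(reg))],rcond=None)[0]
def fk(q): return rows(q)@x, chain(q,sg)[-1]@RF
lo=np.array([-176.03,-82.01,-58.28,-173.87,-174.79,-173.66]);hi=np.array([176.03,121.73,71.71,95.51,-.11,173.66])
def ik(p,M,q0):
    f=lambda q:(lambda t:np.r_[(t[0]-p)*1e3,R.from_matrix(t[1].T@M).as_rotvec(degrees=True)*3])(fk(q))
    s=least_squares(f,np.clip(q0,lo+.05,hi-.05),bounds=(lo,hi),x_scale=20); return s.x,s.fun
if __name__=="__main__":
    print("rot err deg",np.degrees(e),sg,RF.round(3)); print(x.round(3)); print(((B@x-P.ravel()).reshape(-1,3)*1e3).round(1))
E
python3 kin.py
```

```text
rot err deg 0.047837994143242905 (-1, -1, -1, -1) [[ 1. -0.  0.]
 [-0.  0.  1.]
 [-0. -1.  0.]]
[ 0.115  0.029 -0.178  0.101  0.529  0.173  0.11   0.396  0.123  0.
  0.017]
[[ -9.6   2.4  -3.2]
 [ -4.5  -9.4   7.4]
 [ -8.   -4.1   1.6]
 [ -8.7   8.   20.6]
 [ 10.2   2.1 -14.6]
 [  7.8  20.4 -10.3]
 [  4.4 -21.2  -1.5]]
```

```bash
sed -i 's/cols=\[.*/cols=[c[0][:,[2]],c[1][:,[0,1]],c[2][:,[0,2]],c[3][:,[0,2]],c[4][:,[1,2]],c[5][:,[0,2]],c[6][:,[1,2]]]/; s/\[.002\]/[.0003]/' kin.py; python3 kin.py
```

```text
rot err deg 0.047837994143242905 (-1, -1, -1, -1) [[ 1. -0.  0.]
 [-0.  0.  1.]
 [-0. -1.  0.]]
[ 0.199 -0.    -0.     0.     0.602  0.464 -0.    -0.192  0.     0.378
 -0.    -0.    -0.   ]
[[-0.  0. -0.]
 [ 0.  0.  0.]
 [-0.  0.  0.]
 [ 0. -0.  0.]
 [-0. -0. -0.]
 [ 0.  0. -0.]
 [-0.  0.  0.]]
```

```bash
cat > sol.py <<'E'
from kin import *
from h import goal
def allsol(p,M,n=60,seed=0):
    g=np.random.default_rng(seed); S=[]
    for i in range(n):
        q,f=ik(p,M,g.uniform(lo,hi))
        if np.abs(f).max()<.3 and not any(np.abs(q-s).max()<2 for s in S): S.append(q)
    return S
if __name__=="__main__":
  for lean in (32,35,38,42):
   for fl in (0,1):
    x=goal([0,0,0],lean,-3)[1][:,0]
    for nm,pt in (("grip",(.537,.226,.179)),("lift-off",(.48,.228,.205)),("slot",(.5333,-.194,.115))):
      for q in allsol(*goal(np.array(pt)+.0188*x,lean,-3 if nm!="slot" else 1,fl),n=25): print(lean,fl,nm,q.round(0).tolist())
E
python3 sol.py
```

```text
32 0 slot [-1.0, 7.0, -43.0, -9.0, -8.0, -79.0]
32 1 slot [-1.0, 7.0, -43.0, -10.0, -8.0, 102.0]
35 0 slot [-3.0, 7.0, -41.0, -18.0, -7.0, -69.0]
35 1 slot [-3.0, 7.0, -41.0, -18.0, -7.0, 111.0]
38 0 slot [-6.0, 7.0, -38.0, -31.0, -8.0, -53.0]
38 1 slot [-6.0, 7.0, -38.0, -31.0, -9.0, 127.0]
42 0 slot [-14.0, 7.0, -33.0, -50.0, -13.0, -29.0]
42 1 slot [-14.0, 7.0, -33.0, -50.0, -13.0, 151.0]
```

```bash
python3 - <<'E'
from sol import *
for lean in (0,10,20,25,30,35,40,45,50,55,60):
  x=goal([0,0,0],lean,-3)[1][:,0]
  for fl in (0,1):
    for q in allsol(*goal(np.array((.537,.226,.179))+.0188*x,lean,-3,fl),n=80): print(lean,fl,q.round(0).tolist())
# relaxed limits
import kin
kin.lo=lo-100;kin.hi=hi+100
for lean in (35,):
  x=goal([0,0,0],lean,-3)[1][:,0]
  M=goal(np.array((.537,.226,.179))+.0188*x,lean,-3,1)
  S=[]
  for i in range(60):
    q,f=kin.ik(*M,np.random.default_rng(i).uniform(lo,hi))
    if np.abs(f).max()<.3 and not any(np.abs(q-s).max()<2 for s in S): S.append(q);print("relaxed",q.round(0).tolist())
E
```

```text
0 0 [42.0, 15.0, -17.0, 0.0, -59.0, -135.0]
0 1 [42.0, 15.0, -17.0, -0.0, -59.0, 45.0]
10 0 [47.0, 10.0, -28.0, 11.0, -46.0, -147.0]
10 1 [47.0, 10.0, -28.0, 11.0, -46.0, 33.0]
20 0 [50.0, 6.0, -42.0, 30.0, -33.0, -167.0]
20 1 [50.0, 6.0, -42.0, 30.0, -33.0, 13.0]
25 1 [48.0, 4.0, -50.0, 46.0, -27.0, -1.0]
30 0 [43.0, 3.0, -56.0, 69.0, -22.0, 161.0]
30 1 [43.0, 3.0, -56.0, 69.0, -22.0, -19.0]
relaxed [9.0, 3.0, -33.0, -160.0, 21.0, 241.0]
relaxed [-129.0, -108.0, -20.0, -123.0, -146.0, 94.0]
relaxed [32.0, 3.0, -60.0, 98.0, -19.0, -38.0]
relaxed [231.0, -108.0, -20.0, -123.0, -146.0, -266.0]
relaxed [9.0, 3.0, -33.0, -160.0, 21.0, -119.0]
relaxed [49.0, 108.0, -121.0, -59.0, -212.0, -12.0]
relaxed [32.0, 3.0, -60.0, -262.0, -19.0, -38.0]
relaxed [-129.0, -108.0, -20.0, -123.0, -146.0, -266.0]
relaxed [212.0, -2.0, -120.0, -82.0, -19.0, -38.0]
```

```bash
cat > path.py <<'E'
from sol import *
def pose(car,lean,h=.095,yaw=-3,fl=1,tilt=0):
    """car: carrier origin; lean wrt carrier; tilt of carrier (deg about its y, + = top toward +x)"""
    Rt=R.from_euler("zy",[yaw,tilt],degrees=True) if 0 else R.from_euler("z",yaw,degrees=True)*R.from_euler("y",tilt,degrees=True)
    _,M=goal([0,0,0],lean,0,fl); M=Rt.as_matrix()@M
    g=np.array(car)+Rt.apply([0,0,h]); return g+.0188*M[:,0],M
if __name__=="__main__":
  c0=np.array([.537,.226,.084]); q0=[43,3,-56,69,-22,-19]; ex=R.from_euler("z",-3,degrees=True).as_matrix()[:,0]
  for h in (.085,.09,.095):
   for lean in (24,27,30,32):
    q=q0; o=[]
    for dx,dz in ((0,0),(0,14),(-10,16),(-20,18),(-30,18),(-40,18),(-55,18)):
      q,f=ik(*pose(c0+ex*dx/1e3+[0,0,dz/1e3],lean,h),q); o.append((round(np.abs(f).max(),1),q.round().astype(int).tolist()))
    print(h,lean,*o,sep="\n  ")
E
python3 path.py
```

```text
0.085
  24
  (np.float64(0.0), [48, 5, -49, 45, -27, 0])
  (np.float64(0.0), [49, 4, -48, 41, -29, 3])
  (np.float64(0.0), [50, 4, -48, 41, -30, 2])
  (np.float64(0.0), [52, 3, -49, 41, -31, 1])
  (np.float64(0.0), [53, 2, -50, 41, -31, 0])
  (np.float64(0.0), [54, 1, -51, 41, -31, -1])
  (np.float64(0.0), [56, 0, -52, 41, -32, -3])
0.085
  27
  (np.float64(0.0), [45, 5, -54, 58, -23, -11])
  (np.float64(0.0), [47, 4, -52, 53, -26, -7])
  (np.float64(0.0), [49, 3, -53, 52, -27, -7])
  (np.float64(0.0), [50, 2, -53, 51, -28, -8])
  (np.float64(0.0), [51, 1, -54, 51, -28, -9])
  (np.float64(0.0), [52, 0, -55, 51, -29, -10])
  (np.float64(0.0), [54, -1, -56, 51, -30, -11])
0.085
  30
  (np.float64(0.0), [40, 4, -58, 75, -21, -23])
  (np.float64(0.0), [43, 3, -56, 67, -23, -18])
  (np.float64(0.0), [45, 2, -56, 66, -24, -18])
  (np.float64(0.0), [47, 1, -57, 64, -25, -18])
  (np.float64(0.0), [48, 0, -58, 64, -26, -18])
  (np.float64(0.1), [49, 0, -58, 63, -26, -19])
  (np.float64(1.9), [53, -1, -58, 59, -29, -18])
0.085
  32
  (np.float64(2.4), [39, 4, -58, 80, -21, -27])
  (np.float64(
[... 2320 characters left out ...]
)
0.095
  30
  (np.float64(0.0), [43, 3, -56, 69, -22, -19])
  (np.float64(0.0), [45, 2, -55, 63, -25, -14])
  (np.float64(0.0), [47, 1, -55, 61, -26, -15])
  (np.float64(0.0), [48, 0, -56, 60, -27, -15])
  (np.float64(0.0), [50, 0, -56, 60, -27, -15])
  (np.float64(0.0), [51, -1, -57, 59, -28, -16])
  (np.float64(0.0), [53, -2, -58, 58, -29, -17])
0.095
  32
  (np.float64(0.4), [39, 3, -58, 79, -21, -26])
  (np.float64(0.0), [42, 2, -57, 73, -23, -22])
  (np.float64(0.0), [44, 1, -58, 71, -24, -21])
  (np.float64(0.0), [46, 0, -58, 69, -25, -21])
  (np.float64(0.8), [48, -1, -58, 67, -26, -21])
  (np.float64(2.0), [50, -1, -58, 64, -28, -20])
  (np.float64(3.7), [54, -2, -58, 60, -30, -19])
```

```bash
cat >> h.py <<'E'
def rp(t): return rel(t[0],t[1])
E
python3 - <<'E'
from path import *
from h import *
c0=np.array([.537,.226,.084]); q=get_obs()["joint_pos"]
for b in (.07,.05,.03,.01,0):
    p,M=pose(c0,30,.092); p=p-b*M[:,0]
    q,f=ik(p,M,q); print(b,np.abs(f).max().round(1),q.round(1),rel(p,M))
E
```

```text
0.07 0.0 [ 54.9  -3.4 -51.8  48.4 -34.5  -6.9] [-10.2   8.8  11.5  -0.2  -7.   -0.4]
0.05 0.0 [ 51.9  -1.5 -53.3  52.9 -30.9  -9.5] [ 9.6  8.6 13.9 -0.2 -7.  -0.4]
0.03 0.0 [ 48.5   0.5 -54.7  58.6 -27.2 -12.9] [29.5  8.5 16.4 -0.2 -7.  -0.4]
0.01 0.0 [ 44.3   2.4 -56.1  66.2 -23.7 -17.4] [49.3  8.4 18.8 -0.2 -7.  -0.4]
0 0.0 [ 41.8   3.4 -56.8  70.8 -21.9 -20.1] [59.2  8.3 20.1 -0.2 -7.  -0.4]
```

Emit:
carry_out([
  [[-10, 9, 11, 0, -4, 0], [-10, 9, 11, 0, -7, 0], [-10, 9, 11, 0, -7, 0]],
])

```text
clock: 7.8
tool_pos: [0.5117, 0.2296, 0.222]
orientation: [179.9, 59.9, -3.3]
force: [-0.6, 1.2, -0.2]
opening: 0.0594
```

```bash
python3 - <<'E'
from path import *
from h import *
c0=np.array([.537,.226,.084])
print(get_obs()["joint_pos"])
for b in (.07,0.03,0):
    p,M=pose(c0,30,.092); p=p-b*M[:,0]; print(rel(p,M))
w=snapshot("wrist"); np.savez("w5.npz",**w); crop(w,"w5.png",220,150,420,350,3)
w=snapshot("scene"); crop(w,"s5.png",300,120,520,330,3)
E
```

```text
[ 55.19552295  -3.27095675 -51.526106    48.37470342 -34.90252438
  -7.25972788]
[ 1.4  2.2  0.9 -0.1 -0.1 -0.1]
[41.4  2.1  1.  -0.1 -0.1 -0.1]
[71.4  2.1  1.1 -0.1 -0.1 -0.1]
```

View pics/w5.png

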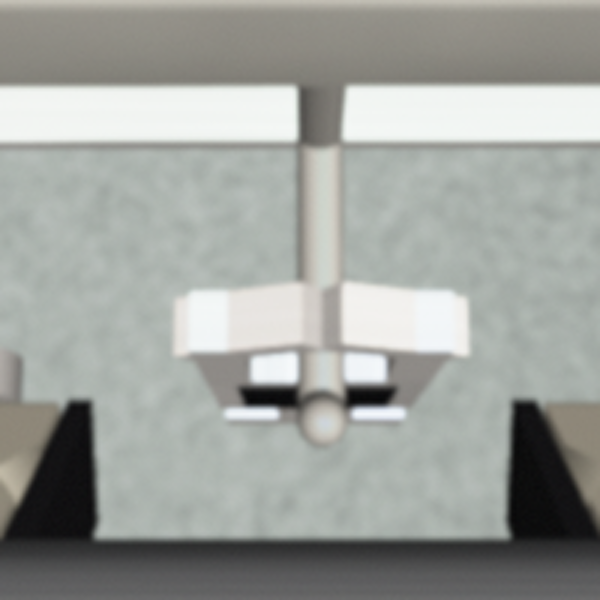

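Emit:
carry_out([
  [[20, 2, 1, 0, 0, 0], [40, 2, 1, 0, 0, 0], [60, 2, 1, 0, 0, 0], [71, 2, 1, 0, 0, 0], [71, 2, 1, 0, 0, 0]],
])

```text
clock: 8.52
tool_pos: [0.5457, 0.2216, 0.1569]
orientation: [179.2, 60.0, -4.0]
force: [0.3, -0.2, 0.7]
opening: 0.0589
```

```bash
python3 - <<'E'
from path import *
from h import *
c0=np.array([.537,.226,.084])
print(get_obs()["joint_pos"])
for b in (0,):
    p,M=pose(c0,30,.092); p=p-b*M[:,0]; print(rel(p,M))
w=snapshot("wrist"); np.savez("w6.npz",**w); cv2.imwrite("pics/w6.png",w["color"][:,:,::-1])
w=snapshot("scene"); crop(w,"s6.png",340,180,480,320,4)
E
```

```text
[ 41.55378487   3.56390804 -57.05419858  71.33375909 -22.09765112
 -20.65354314]
[-2.3 -3.9 -1.8 -0.1  0.1 -0.5]
```

View pics/w6.png

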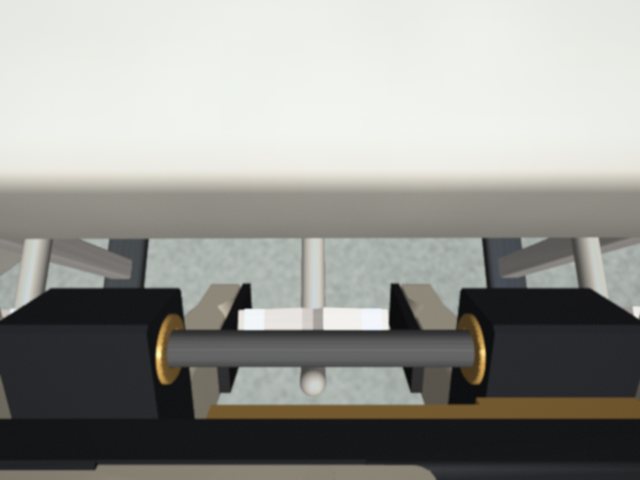

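View pics/s6.png

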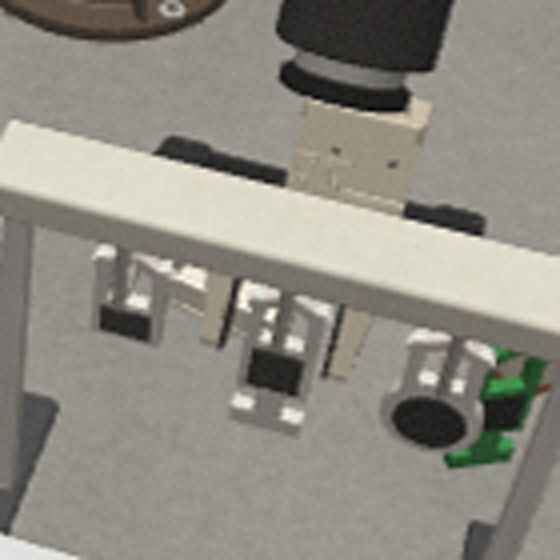

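Emit:
carry_out([
  [[-2, -3, -2, 0, 0, -1], [-2, -3, -2, 0, 0, -1], [-2, -3, -2, 0, 0, -1]],
])

```text
clock: 9.0
tool_pos: [0.5472, 0.2264, 0.1615]
orientation: [-178.7, 59.9, -1.6]
force: [-0.7, -0.2, 0.3]
opening: 0.0592
```

```bash
python3 - <<'E'
from path import *
from h import *
c0=np.array([.537,.226,.084])
print(rel(*pose(c0,30,.092)))
w=snapshot("wrist"); crop(w,"w7.png",140,230,500,410,2)
E
```

```text
[ 1.1  0.9  1.5 -0.1 -0.1  0.7]
```

View pics/w7.png

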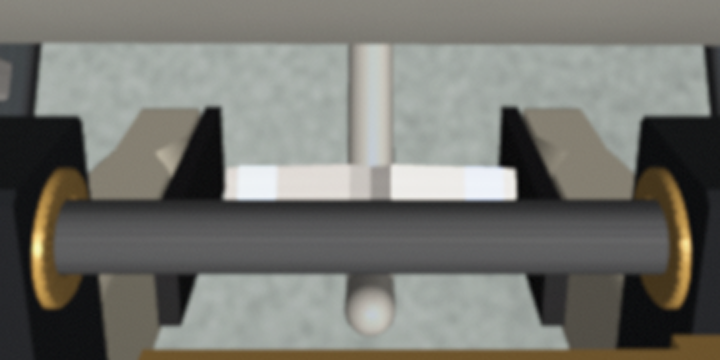

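Emit:
carry_out([
  [[1, 2, 1, 0, 0, 0], [1, 2, 1, 0, 0, 0], [1, 2, 1, 0, 0, 0], [1, 2, 1, 0, 0, 0], [1, 2, 1, 0, 0, 0], [1, 2, 1, 0, 0, 0]],
], hand=1)

```text
clock: 9.8
tool_pos: [0.5467, 0.2242, 0.1596]
orientation: [-178.8, 60.0, -1.7]
force: [-0.7, 0.3, 0.3]
opening: 0.0456
```

```bash
python3 - <<'E'
from path import *
from h import *
o=get_obs(); print(o["opening"],o["force"],o["joint_pos"])
c0=np.array([.537,.226,.084]);ex=R.from_euler("z",-3,degrees=True).as_matrix()[:,0]
for dx,dz in((0,0),(0,14),(-15,17),(-35,17),(-60,17)): print(rel(*pose(c0+ex*dx/1e3+[0,0,dz/1e3],30,.092)))
w=snapshot("wrist"); crop(w,"w8.png",140,230,500,410,2)
E
```

```text
0.045631353393283856 [-0.66305352  0.28795321  0.26121132] [ 40.48398538   3.14596934 -57.24480236  72.60245971 -20.62621029
 -20.82861616]
[-0.3 -1.3  0.3 -0.1 -0.   0.6]
[-12.4  -1.4  -6.7  -0.1  -0.    0.6]
[-22.5  -1.5   4.8  -0.1  -0.    0.6]
[-32.5  -1.6  22.1  -0.1  -0.    0.6]
[-45.   -1.7  43.7  -0.1  -0.    0.6]
```

View pics/w8.png

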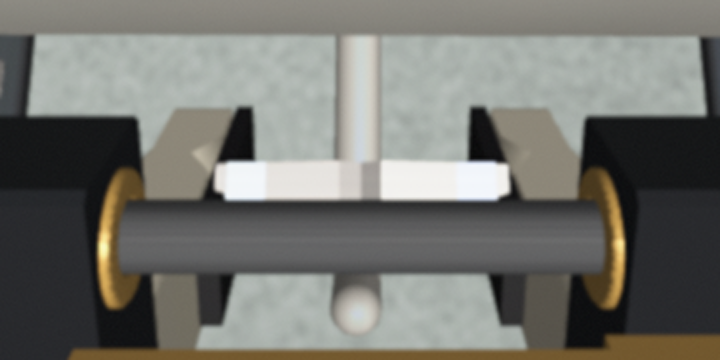

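Emit:
carry_out([
  [[0, 0, 0, 0, 0, 0], [0, 0, 0, 0, 0, 0], [0, 0, 0, 0, 0, 0]],
], hand=1)

```text
clock: 10.22
tool_pos: [0.5468, 0.2241, 0.1596]
orientation: [-178.8, 60.0, -1.7]
force: [-0.1, 1.5, -0.5]
opening: 0.0457
```

```bash
python3 - <<'E'
from path import *
from h import *
o=get_obs(); print(o["opening"],o["force"],o["joint_pos"])
c0=np.array([.537,.226,.084]);ex=R.from_euler("z",-3,degrees=True).as_matrix()[:,0]
for dx,dz in((0,0),(0,14),(-15,17),(-35,17),(-60,17)): print(rel(*pose(c0+ex*dx/1e3+[0,0,dz/1e3],30,.092)))
E
```

```text
0.045674769789688215 [-0.12087572  1.54908527 -0.46794061] [ 40.47720923   3.14392695 -57.24385663  72.60479808 -20.62809657
 -20.82420361]
[-0.3 -1.3  0.3 -0.1 -0.   0.6]
[-12.4  -1.5  -6.7  -0.1  -0.    0.6]
[-22.5  -1.6   4.8  -0.1  -0.    0.6]
[-32.5  -1.7  22.1  -0.1  -0.    0.6]
[-45.   -1.8  43.8  -0.1  -0.    0.6]
```

Emit:
carry_out([
  [[-4, 0, -2, 0, 0, 0], [-8, 0, -5, 0, 0, 0], [-12, 0, -7, 0, 0, 0], [-14, 0, -8, 0, 0, 0], [-14, 0, -8, 0, 0, 0]],
])

```text
clock: 10.85
tool_pos: [0.5466, 0.224, 0.1758]
orientation: [-178.8, 60.0, -1.7]
force: [-0.6, -0.1, -0.7]
opening: 0.0454
```

```bash
python3 - <<'E'
from path import *
from h import *
o=get_obs(); print(o["opening"],o["force"],o["joint_pos"])
c0=np.array([.537,.226,.084]);ex=R.from_euler("z",-3,degrees=True).as_matrix()[:,0]
for dx,dz in((0,16),(-15,17),(-35,17),(-60,17)): print(rel(*pose(c0+ex*dx/1e3+[0,0,dz/1e3],30,.092)))
w=snapshot("wrist"); crop(w,"w9.png",140,230,500,410,2)
w=snapshot("scene"); crop(w,"s9.png",340,180,480,320,4)
E
```

```text
0.045358333902642045 [-0.5508813  -0.05464071 -0.66492577] [ 44.04793546   1.99504137 -55.33246013  64.20872182 -23.47747871
 -15.07216077]
[-0.1 -1.5  0.3 -0.1 -0.   0.6]
[-8.5 -1.6 12.8 -0.1 -0.   0.6]
[-18.5  -1.7  30.1  -0.1  -0.    0.6]
[-31.   -1.8  51.7  -0.1  -0.    0.6]
```

View pics/s9.png

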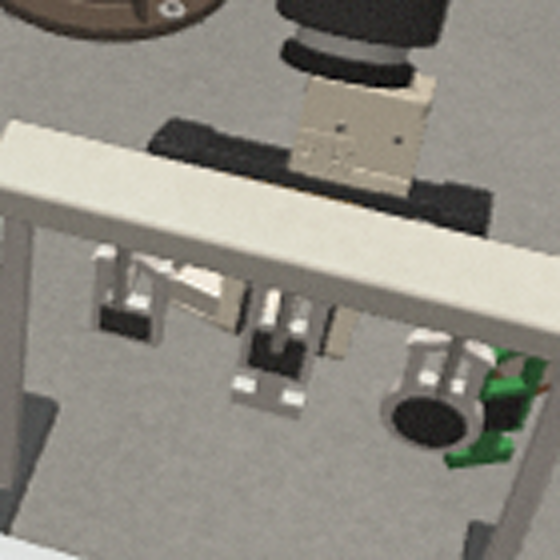

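View pics/w9.png

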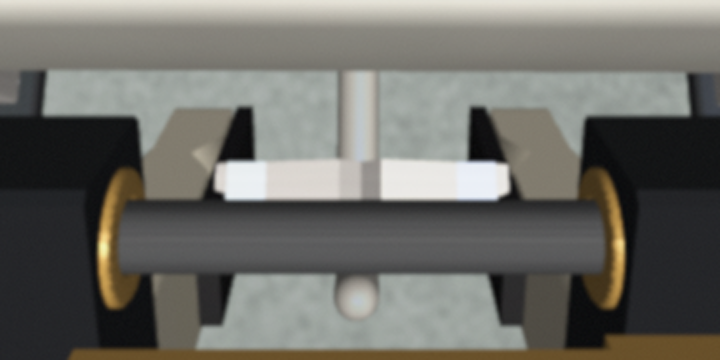

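Emit:
carry_out([
  [[-4, 0, 6, 0, 0, 0], [-8, 0, 14, 0, 0, 0], [-13, 0, 22, 0, 0, 0], [-18, 0, 30, 0, 0, 0], [-23, 0, 39, 0, 0, 0], [-28, 0, 47, 0, 0, 0], [-28, 0, 47, 0, 0, 0]],
])

```text
clock: 11.82
tool_pos: [0.4929, 0.2286, 0.1796]
orientation: [-178.9, 60.2, -1.8]
force: [-0.2, 1.2, -1.7]
opening: 0.0458
```

```bash
python3 - <<'E'
from path import *
from h import *
o=get_obs(); print(o["opening"],o["force"],o["joint_pos"])
c0=np.array([.537,.226,.084]);ex=R.from_euler("z",-3,degrees=True).as_matrix()[:,0]
print(rel(*pose(c0+ex*-.055+[0,0,.017],30,.092)))
w=snapshot("wrist"); crop(w,"w10.png",140,230,500,410,2)
w=snapshot("top"); crop(w,"t10.png",90,200,310,340,3)
E
```

```text
0.04578426970317246 [-0.21533523  1.20619344 -1.70721071] [ 52.56196978  -2.26576779 -58.21536716  58.70763331 -28.22265226
 -16.92533319]
[ 1.8  0.3  2.7 -0.1  0.2  0.6]
```

View pics/w10.png

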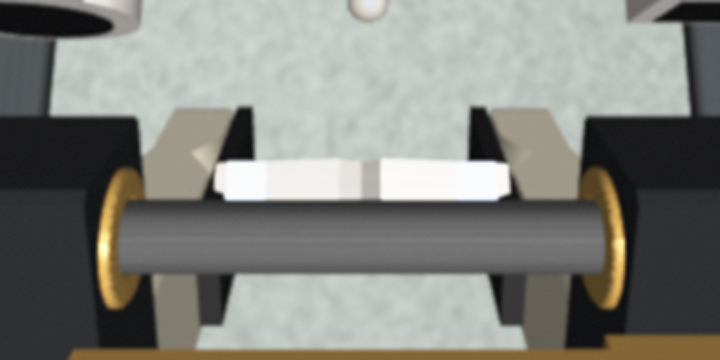

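View pics/t10.png

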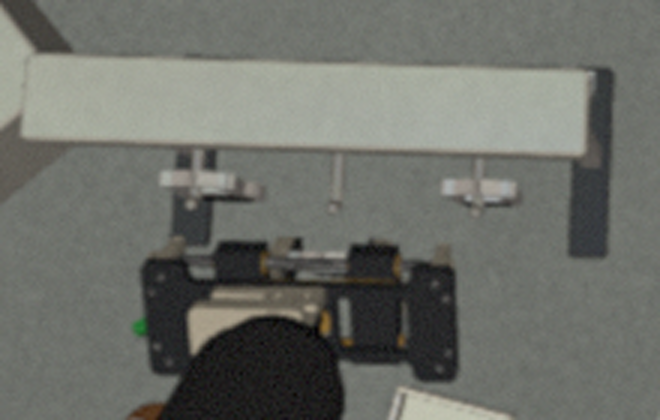

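```bash
python3 - <<'E'
from path import *
q0=[52.6,-2.3,-58.2,58.7,-28.2,-16.9]
for yaw in (1,181):
  for z in (.022,.06,.10,.14):
    for q in allsol(*pose([.5333,-.194,z],30,.092,yaw,1),n=60): print(yaw,z,q.round(0).tolist())
E
```

```text
1 0.022 [-1.0, 7.0, -43.0, -6.0, -10.0, 98.0]
1 0.06 [-1.0, 4.0, -41.0, -4.0, -15.0, 95.0]
1 0.1 [-1.0, 0.0, -39.0, -3.0, -21.0, 94.0]
1 0.14 [-1.0, -3.0, -36.0, -2.0, -27.0, 94.0]
181 0.022 [0.0, 34.0, -2.0, 0.0, -84.0, -89.0]
181 0.06 [0.0, 32.0, -0.0, 0.0, -88.0, -89.0]
181 0.1 [0.0, 30.0, 2.0, 0.0, -92.0, -89.0]
181 0.14 [0.0, 29.0, 5.0, 0.0, -96.0, -89.0]
```

```bash
python3 - <<'E'
from path import *
from h import *
q=get_obs()["joint_pos"]
for nm,p,l,y in (("A",(.46,.20,.32),0,-3),("A2",(.50,.05,.36),0,-30),("A3",(.55,-.08,.36),0,-90),("A4",(.60,-.15,.36),0,-150),("B",(.62,-.19,.33),0,-179)):
    p,M=goal(p,l,y,1); q,f=ik(p,M,q); print(nm,np.abs(f).max().round(1),q.round(0),rel(p,M))
p,M=pose([.5333,-.194,.08],30,.092,-179,1);q,f=ik(p,M,q);print(q.round(),p)
E
```

```text
A 0.0 [ 46.   1. -12.  -0. -77.  41.] [-1.381e+02  2.870e+01 -4.240e+01  1.000e-01 -2.980e+01  6.000e-01]
A2 0.0 [ 28.   0.  -7.  -0. -82.  32.] [-150.6  176.2 -103.9   26.5  -29.1    7.6]
A3 0.0 [ 12.   6.  -1.   0. -83. -12.] [-123.6  303.6 -153.3   84.9  -23.4   23.1]
A4 0.0 [  4.  12.   6.   0. -84. -64.] [ -97.7  371.1 -199.9  142.8  -10.5   38.2]
B 0.0 [  0.  16.   7.   0. -81. -89.] [ -61.1  410.4 -204.1  170.3   -0.7   45.4]
[  0.  31.   1.   0. -90. -89.] [ 0.52390143 -0.19416405  0.15571872]
```

Emit:
carry_out([
  [[-30, 0, 5, 0, -5, 0], [-60, 5, -5, 0, -10, 0], [-90, 10, -20, 0, -18, 0], [-120, 20, -32, 0, -25, 0], [-138, 29, -42, 0, -30, 0], [-138, 29, -42, 0, -30, 0]],
])

```text
clock: 12.68
tool_pos: [0.462, 0.1993, 0.3205]
orientation: [-77.2, 89.4, 99.8]
force: [1.1, -0.7, -1.6]
opening: 0.0458
```

```bash
python3 - <<'E'
from path import *
from h import *
print(get_obs()["joint_pos"].round(1))
for nm,p,l,y in (("A2",(.50,.05,.36),0,-45),("A3",(.56,-.08,.36),0,-100),("A4",(.60,-.15,.36),0,-150),("B",(.62,-.19,.33),0,-179)):
    p,M=goal(p,l,y,1);  print(nm,rel(p,M))
E
```

```text
[ 45.3   1.1 -11.3  -0.5 -77.2  41.8]
A2 [-41.1 146.7 -45.7  42.    0.3   0.5]
A3 [ -42.6  273.4 -112.4   97.     0.6    0.3]
A4 [-4.340e+01  3.412e+02 -1.560e+02  1.470e+02  8.000e-01  1.000e-01]
B [-1.390e+01  3.804e+02 -1.782e+02  1.760e+02  9.000e-01 -2.000e-01]
```

Emit:
carry_out([
  [[-15, 30, -10, 10, 0, 0], [-30, 65, -20, 20, 0, 0], [-41, 100, -32, 30, 0, 0], [-41, 135, -42, 40, 0, 0], [-41, 165, -55, 50, 0, 0], [-41, 190, -70, 60, 0, 0], [-42, 215, -82, 70, 0, 0], [-42, 240, -95, 80, 0, 0], [-43, 260, -105, 90, 0, 0], [-43, 275, -113, 99, 0, 0]],
])

```text
clock: 13.92
tool_pos: [0.5589, -0.0821, 0.358]
orientation: [41.5, 89.5, 119.3]
force: [-0.3, 0.5, -0.5]
opening: 0.0455
```

```bash
python3 - <<'E'
from path import *
from h import *
print(get_obs()["joint_pos"].round(1))
for nm,p,l,y in (("B",(.62,-.19,.33),0,-179),):
    p,M=goal(p,l,y,1);  print(nm,rel(p,M))
E
```

```text
[ 11.2   7.   -0.2  -0.5 -82.9 -23.3]
B [ 26.9 -82.6 -92.8  76.8   0.1  -0.5]
```

Emit:
carry_out([
  [[5, -15, -20, 10, 0, 0], [10, -30, -40, 20, 0, 0], [15, -45, -60, 30, 0, 0], [20, -65, -80, 40, 0, 0], [27, -83, -93, 50, 0, 0], [27, -83, -93, 60, 0, 0], [27, -83, -93, 70, 0, 0], [27, -83, -93, 77, 0, 0], [27, -83, -93, 77, 0, 0]],
])

```text
clock: 15.05
tool_pos: [0.6208, -0.1887, 0.33]
orientation: [117.8, 89.5, 119.0]
force: [-0.3, 0.0, -1.0]
opening: 0.0456
```

```bash
python3 - <<'E'
from path import *
from h import *
print(get_obs()["joint_pos"].round(1))
w=snapshot("wrist"); np.savez("w11.npz",**w); cv2.imwrite("pics/w11.png",w["color"][:,:,::-1])
E
```

```text
[ -0.   15.8   7.4  -0.5 -81.8 -88.7]
```

View pics/w11.png

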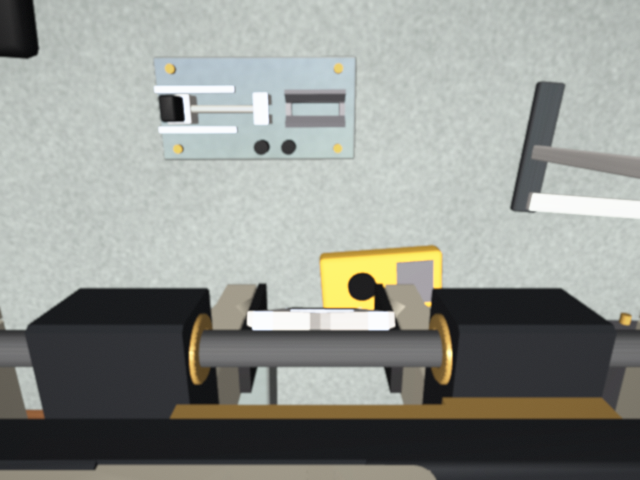

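The wrist view shows the whole fixture: slot at (315,109), bolt guide (261,108), bolt grip (173,108), posts at (262,147)/(288,147).

```bash
python3 - <<'E'
from h import *
w=dict(np.load("w11.npz")); crop(w,"w11a.png",270,80,370,165,8); crop(w,"w11b.png",145,45,275,165,6)
E
```

```text
(no output)
```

View pics/w11a.png

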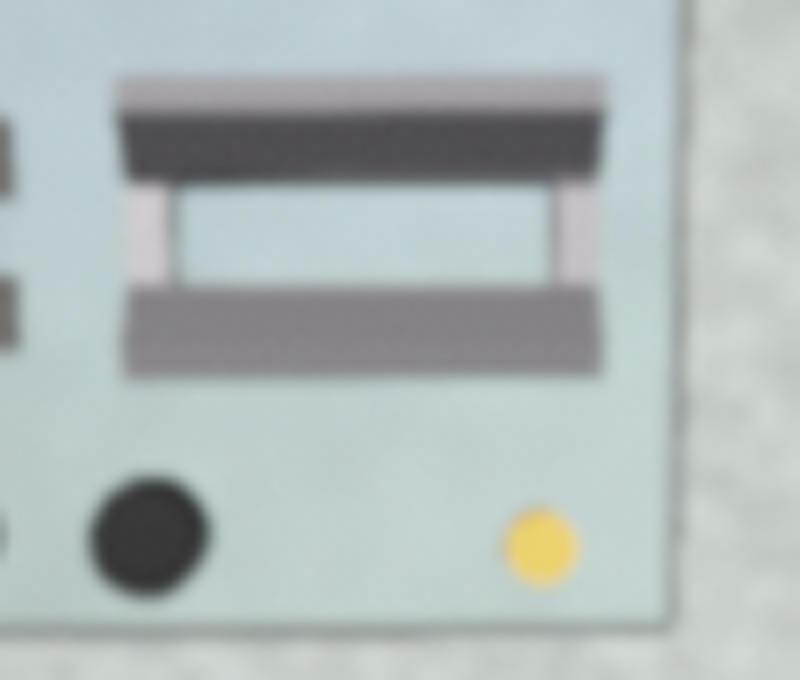

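View pics/w11b.png

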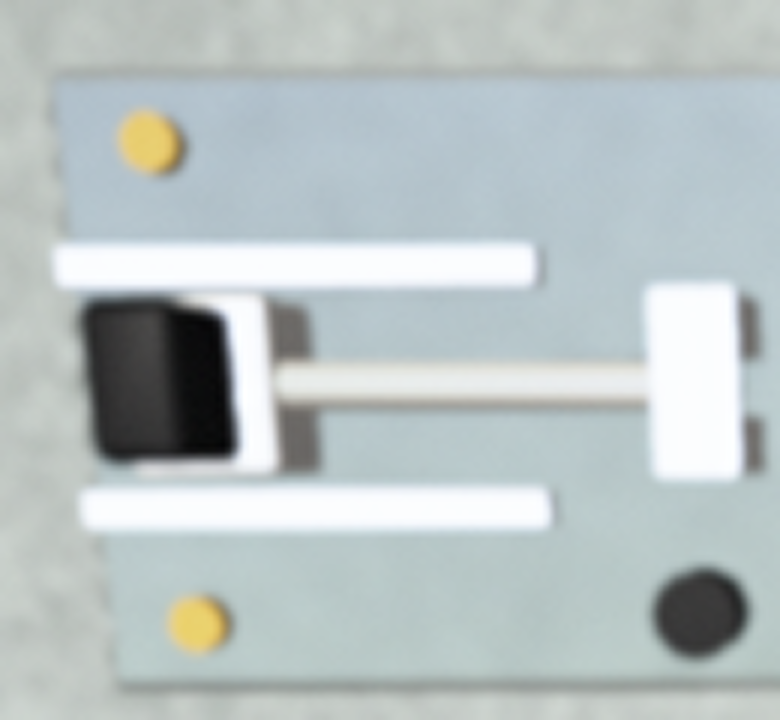

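```bash
python3 - <<'E'
from h import *
from scipy.optimize import least_squares
w=dict(np.load("w11.npz"))
a=lambda x,y:(x/8-.5+270,y/8-.5+80); b=lambda x,y:(x/6-.5+145,y/6-.5+45)
N=np.nan
O=[((0,24,32),a(170,N)),((0,76,32),a(557,N)),((0,24,20),a(182,N)),((0,76,20),a(550,N)),((-6.5,50,48),a(N,183)),((6.5,50,48),a(N,287)),
((-6.5,30,48),a(N,183)),((6.5,30,48),a(N,289)),((-6.5,70,48),a(N,183)),((6.5,70,48),a(N,286)),
((55,95,20),a(668,628)),((55,-125,20),b(119,683)),((-55,-125,20),b(56,75))]
P=np.array([o[0] for o in O])/1e3; uv=np.array([o[1] for o in O])
def T(p,P):
    return P@R.from_euler("z",p[2],degrees=True).as_matrix().T+[p[0],p[1],0]
def f(p):
    r=(proj(w,T(p,P))-uv).ravel(); return np.where(np.isnan(r),0,r)
r=least_squares(f,[.534,-.244,1],x_scale=[.1,.1,10],loss="soft_l1");print(r.x,f(r.x).reshape(-1,2).round(1).tolist())
F=r.x;print("slot",T(F,np.array([[0,.05,.02]])),"grip",T(F,np.array([[0,-.109,.068],[0,-.1,.068]])))
K=proj(w,T(F,np.array([[13,-.108,0]])*0+np.array([[x,y,.082] for x in(-.013,.013) for y in(-.117,-.101)])))
print(((K-[145,45]+.5)*6).round())
np.save("F.npy",F)
E
```

```text
[ 0.53651165 -0.24198763  1.48162772] [[0.6, 0.0], [0.2, 0.0], [-0.3, 0.0], [0.5, 0.0], [0.0, -0.1], [0.0, -0.0], [0.0, -0.1], [0.0, -0.2], [0.0, -0.2], [0.0, 0.0], [1.8, 1.5], [-1.3, 2.0], [-2.5, -1.0]]
slot [[ 0.53521883 -0.19200434  0.02      ]] grip [[ 0.53933    -0.35095118  0.068     ]
 [ 0.53909729 -0.34195419  0.068     ]]
[[-31. 298.]
 [ 71. 298.]
 [-10. 469.]
 [ 90. 469.]]
```

```bash
python3 - <<'E'
from path import *
from h import *
for z in (.15,.085):
    t=pose([.535,-.1925,z],30,.092,-178.7,1); print(ik(*t,get_obs()["joint_pos"])[0].round(),rel(*t))
E
```

```text
[  0.  28.   6.   1. -98. -89.] [105.   -2.7 -95.    0.2  29.8  -0.5]
[  0.  31.   1.   1. -91. -89.] [170.   -3.2 -94.7   0.2  29.8  -0.5]
```

Emit:
carry_out([
  [[20, -3, -25, 0, 5, 0], [40, -3, -50, 0, 12, 0], [60, -3, -75, 0, 20, 0], [85, -3, -95, 0, 27, 0], [105, -3, -95, 0, 30, 0], [125, -3, -95, 0, 30, 0], [140, -3, -95, 0, 30, 0], [150, -3, -95, 0, 30, 0], [150, -3, -95, 0, 30, 0]],
])

```text
clock: 16.23
tool_pos: [0.5258, -0.1927, 0.1816]
orientation: [178.9, 59.8, -179.7]
force: [0.2, 1.0, -1.0]
opening: 0.0455
```

```bash
python3 - <<'E'
from path import *
from h import *
print(get_obs()["force"])
for z in (.105,.085,.06,.021):
    t=pose([.535,-.1925,z],30,.092,-178.7,1); print(rel(*t))
w=snapshot("wrist"); np.savez("w12.npz",**w); cv2.imwrite("pics/w12.png",w["color"][:,:,::-1])
w=snapshot("scene"); np.savez("s12.npz",**w);crop(w,"s12.png",180,170,300,290,5)
w=snapshot("top"); np.savez("t12.npz",**w);crop(w,"t12.png",350,200,490,320,4)
E
```

```text
[ 0.23353821  0.98855252 -1.03456302]
[ 0.9 -0.1  0.3  0.2 -0.2 -0.5]
[18.1 -0.2 10.3  0.2 -0.2 -0.5]
[39.7 -0.5 22.9  0.2 -0.2 -0.5]
[73.5 -0.8 42.5  0.2 -0.2 -0.5]
```

View pics/w12.png

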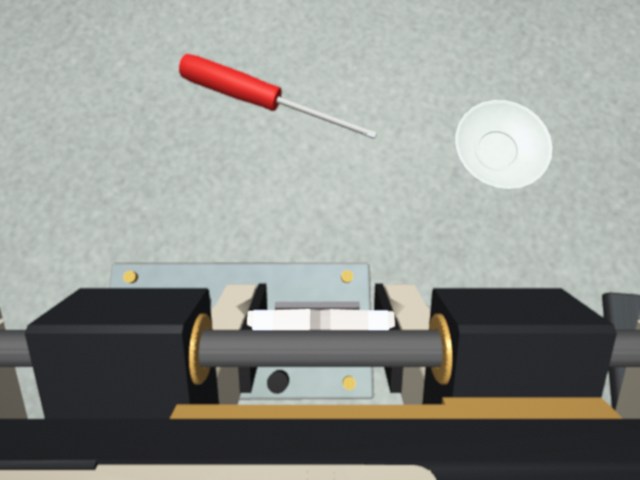

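View pics/s12.png

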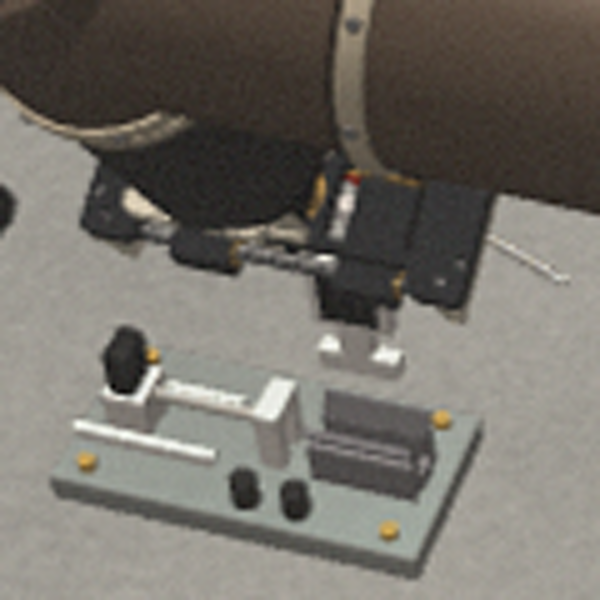

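View pics/t12.png

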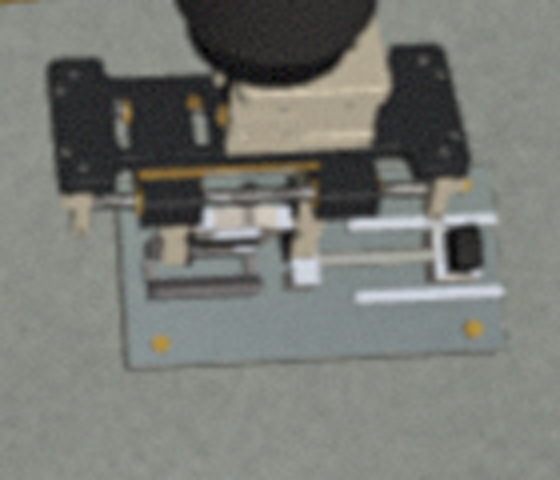

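```bash
python3 - <<'E'
from h import *
s=dict(np.load("s12.npz")); F=np.load("F.npy")
Rz=R.from_euler("z",F[2],degrees=True).as_matrix()
c=np.array([(5,-22,0),(5,22,0),(5,-22,14),(5,22,14)])/1e3@Rz.T+[.535,-.1925,.105]
j=np.array([(14,19,61),(14,81,61),(-14,19,61),(-14,81,61),(55,95,20),(55,-125,20)])/1e3@Rz.T+[F[0],F[1],0]
crop(s,"s12o.png",220,220,300,290,10,np.r_[proj(s,c),proj(s,j)])
E
```

```text
(no output)
```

View pics/s12o.png

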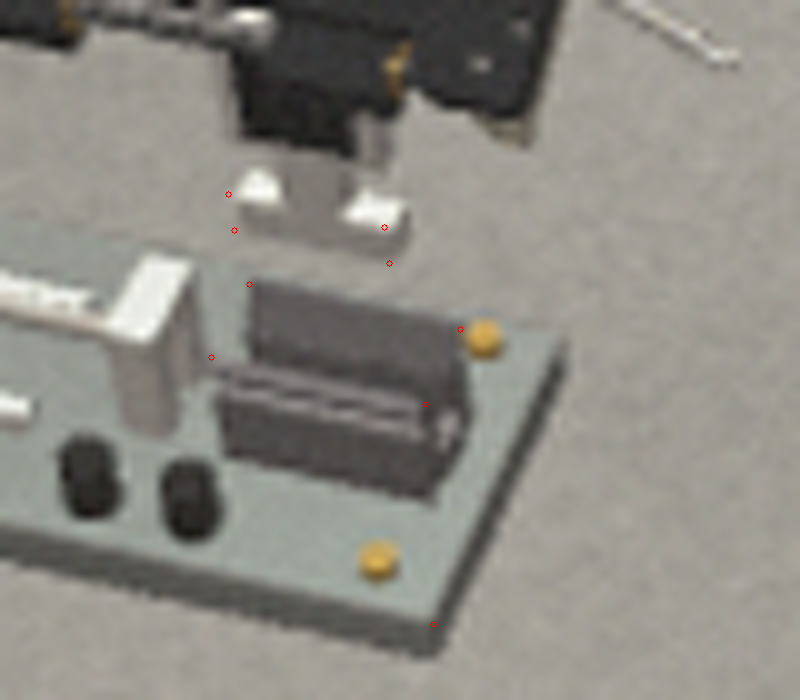

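```bash
python3 - <<'E'
from h import *
s=dict(np.load("s12.npz")); F=np.load("F.npy")
crop(s,"z1.png",240,230,266,250,30)
w=dict(np.load("w12.npz")); crop(w,"z2.png",235,270,405,400,4)
E
```

```text
(no output)
```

View pics/z1.png

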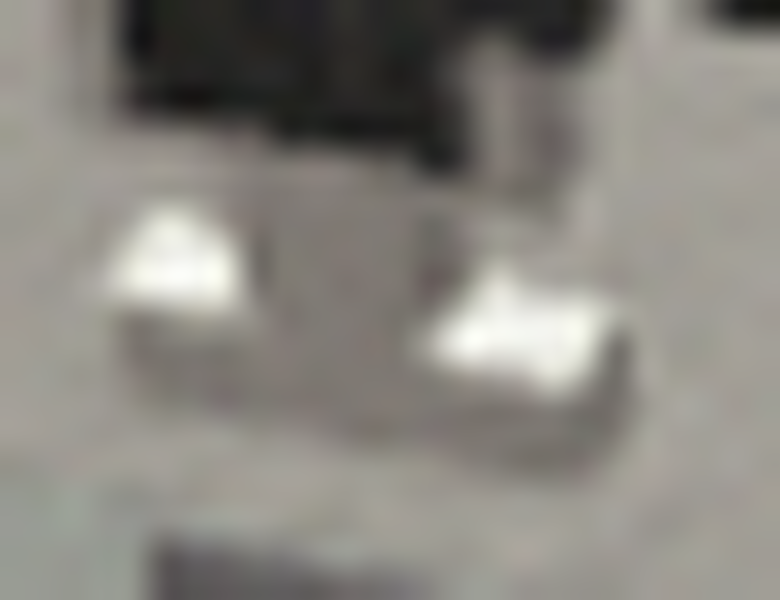

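View pics/z2.png

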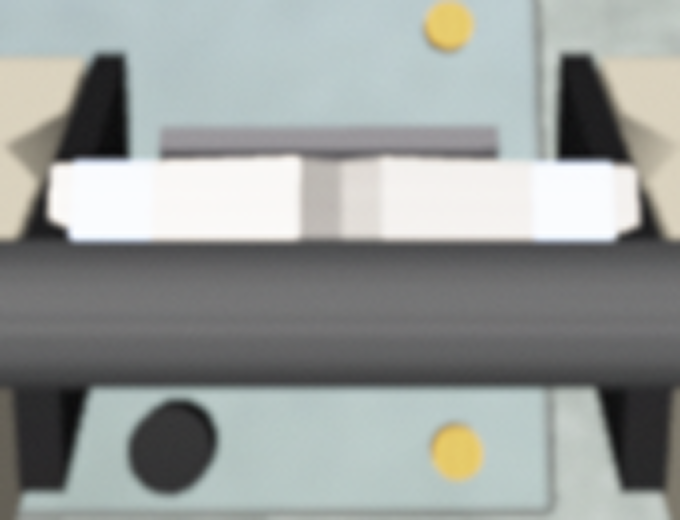

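```bash
python3 - <<'E'
from h import *
w=dict(np.load("w12.npz")); F=np.load("F.npy"); o=get_obs()
A=R.from_euler("xyz",o["orientation"],degrees=True).as_matrix(); print("tool y axis",A[:,1].round(4))
Rz=R.from_euler("z",F[2],degrees=True).as_matrix()
j=np.array([(-14,19,61),(-14,81,61),(-17,19,61),(-17,81,61),(55,95,20),(42,82,20)])/1e3@Rz.T+[F[0],F[1],0]
print(((proj(w,j)-[235,270]+.5)*4).round())
g=o["tool_pos"]+A@[-.0188,0,0]
u=np.array([0,0,1.]); print(((proj(w,[g+[0,-.022,.024],g+[0,.022,.024],g+[0,0,.031]])-[235,270]+.5)*4).round())
E
```

```text
tool y axis [-0.0209  0.9997  0.0089]
[[162. 154.]
 [503. 153.]
 [162. 137.]
 [503. 136.]
 [562. 522.]
 [494. 452.]]
[[ 61. 204.]
 [601. 216.]
 [331. 207.]]
```

Emit:
carry_out([
  [[10, -2, 6, 0, 0, 0], [22, -2, 13, 0, 0, 0], [34, -2, 20, 0, 0, 0], [44, -2, 26, 0, 0, 0], [52, -2, 30, 0, 0, 0], [52, -2, 30, 0, 0, 0]],
])

```text
clock: 17.12
tool_pos: [0.5254, -0.1941, 0.1209]
orientation: [178.9, 59.7, -179.7]
force: [0.2, -0.2, -0.8]
opening: 0.0454
```

```bash
python3 - <<'E'
from path import *
from h import *
print(get_obs()["force"],get_obs()["joint_pos"].round(1))
for z in (.045,.03,.02):
    t=pose([.535,-.1942,z],30,.092,-178.7,1); print(rel(*t))
w=snapshot("wrist"); crop(w,"w13.png",235,240,405,400,4)
w=snapshot("scene"); crop(w,"s13.png",220,210,300,290,8)
E
```

```text
[ 0.21548944 -0.21550151 -0.8001482 ] [ -0.1  33.2  -0.3   0.2 -86.8 -88.6]
[ 0.1 -0.4  0.2  0.2 -0.3 -0.5]
[13.1 -0.5  7.8  0.2 -0.3 -0.5]
[21.7 -0.6 12.8  0.2 -0.3 -0.5]
```

View pics/s13.png

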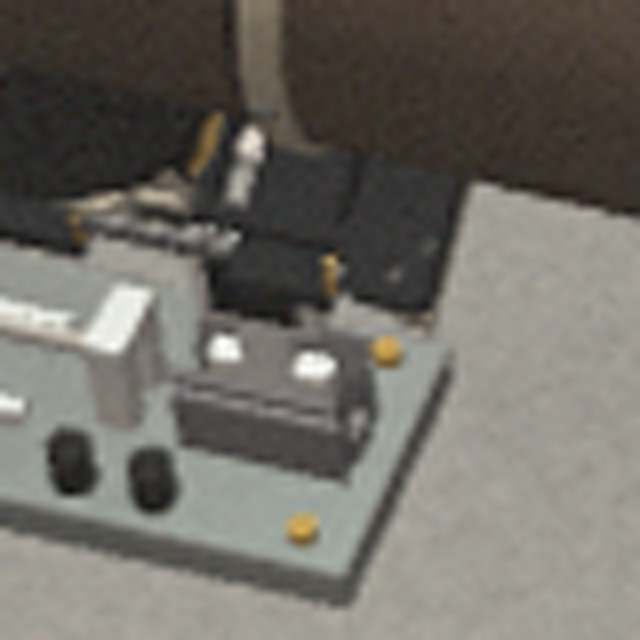

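View pics/w13.png

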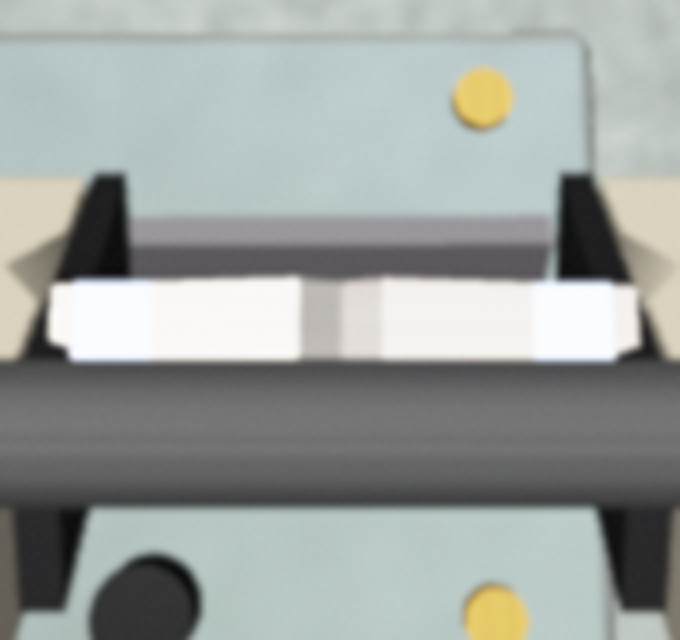

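The foot is inside the mouth (notches visible at scene (248,253)/(259,256), between the jaws), with no contact force. Lowering on.

Emit:
carry_out([
  [[5, 0, 3, 0, 0, 0], [10, 0, 6, 0, 0, 0], [14, 0, 8, 0, 0, 0], [17, 0, 10, 0, 0, 0], [17, 0, 10, 0, 0, 0]],
])

```text
clock: 17.85
tool_pos: [0.5258, -0.1939, 0.1017]
orientation: [179.0, 59.8, -179.7]
force: [0.5, -0.8, -1.0]
opening: 0.0455
```

```bash
python3 - <<'E'
from path import *
from h import *
print(get_obs()["force"],get_obs()["moment"])
for z in (.025,.02,.017):
    t=pose([.535,-.1942,z],30,.092,-178.7,1); print(rel(*t))
w=snapshot("scene"); crop(w,"s14.png",220,210,300,290,8)
E
```

```text
[ 0.46186366 -0.8080309  -0.9857105 ] [ 0.07505921 -1.93715299  0.03284603]
[ 1.  -0.5  0.3  0.2 -0.2 -0.5]
[ 5.3 -0.5  2.8  0.2 -0.2 -0.5]
[ 7.9 -0.6  4.3  0.2 -0.2 -0.5]
```

View pics/s14.png

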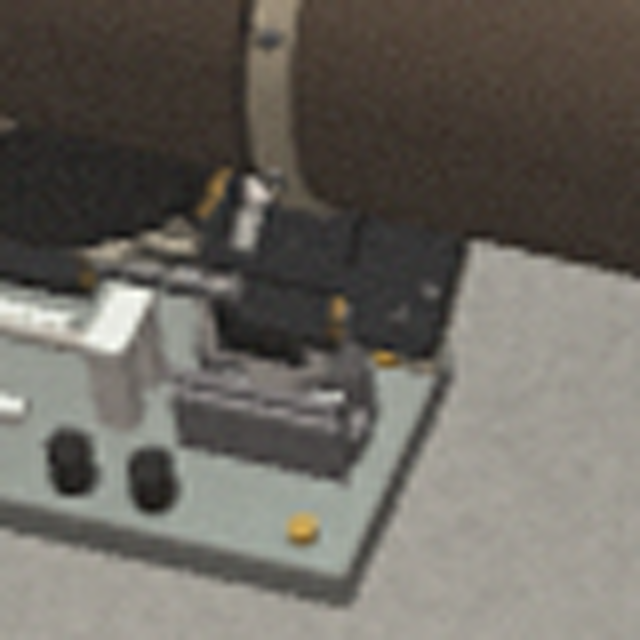

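Emit:
carry_out([
  [[2, 0, 1, 0, 0, 0], [3.5, 0, 2, 0, 0, 0], [3.5, 0, 2, 0, 0, 0]],
])

```text
clock: 18.27
tool_pos: [0.5258, -0.1939, 0.0978]
orientation: [178.9, 59.8, -179.7]
force: [0.4, -0.0, -0.6]
opening: 0.0455
```

Emit:
carry_out([
  [[1, 0, 0.6, 0, 0, 0], [1, 0, 0.6, 0, 0, 0]],
])

```text
clock: 18.52
tool_pos: [0.5259, -0.1939, 0.0967]
orientation: [179.0, 59.8, -179.7]
force: [0.4, -0.0, -0.5]
opening: 0.0453
```

Emit:
carry_out([
  [[1, 0, 0.6, 0, 0, 0], [1, 0, 0.6, 0, 0, 0]],
])

```text
clock: 18.77
tool_pos: [0.5259, -0.1939, 0.0956]
orientation: [179.0, 59.8, -179.7]
force: [-0.7, 0.9, -1.7]
opening: 0.0458
```

Emit:
carry_out([
  [[1, 0, 0.6, 0, 0, 0], [1, 0, 0.6, 0, 0, 0]],
])

```text
clock: 19.02
tool_pos: [0.5261, -0.1939, 0.0949]
orientation: [179.0, 59.8, -179.7]
force: [0.8, 1.1, 3.1]
opening: 0.0459
```

Emit:
carry_out([
  [[1, 0, 0.6, 0, 0, 0], [1, 0, 0.6, 0, 0, 0]],
])

```text
clock: 19.27
tool_pos: [0.5263, -0.194, 0.0947]
orientation: [179.0, 59.9, -179.6]
force: [-0.6, 0.7, 9.9]
opening: 0.0453
```

Emit:
carry_out([
  [[1, 0, 0.6, 0, 0, 0], [1, 0, 0.6, 0, 0, 0]],
])

```text
clock: 19.52
tool_pos: [0.5265, -0.1941, 0.0945]
orientation: [179.1, 59.9, -179.5]
force: [-0.5, 3.5, 14.5]
opening: 0.0457
```

Touched the floor at the expected height (TCP z 0.095, 14 N up). Releasing.

Emit:
carry_out([
  [[-1.5, 0, -1, 0, 0, 0], [-1.5, 0, -1, 0, 0, 0]],
])

```text
clock: 19.77
tool_pos: [0.5261, -0.194, 0.0947]
orientation: [179.0, 59.9, -179.7]
force: [1.2, 2.6, 7.6]
opening: 0.0458
```

Emit:
carry_out([
  [[0, 0, 0, 0, 0, 0], [0, 0, 0, 0, 0, 0], [0, 0, 0, 0, 0, 0], [0, 0, 0, 0, 0, 0], [0, 0, 0, 0, 0, 0]],
], hand=-0.3)

```text
clock: 20.4
tool_pos: [0.5259, -0.1939, 0.0938]
orientation: [179.0, 59.8, -179.7]
force: [0.0, 0.5, -0.3]
opening: 0.057
```

```bash
python3 - <<'E'
from path import *
from h import *
print(get_obs()["force"],get_obs()["opening"])
w=snapshot("scene"); crop(w,"s15.png",220,210,300,290,8)
w=snapshot("wrist"); crop(w,"w15.png",200,240,440,400,3)
E
```

```text
[ 0.00916089  0.54994546 -0.30318046] 0.05702744420336496
```

View pics/w15.png

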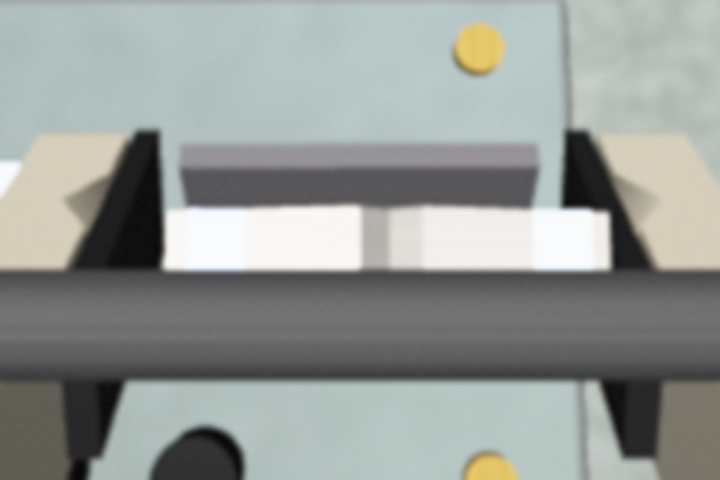

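Emit:
carry_out([
  [[-10, 0, 0, 0, 0, 0], [-30, 0, 0, 0, 0, 0], [-60, 0, 0, 0, 0, 0], [-100, 0, 0, 0, 0, 0], [-140, 0, 0, 0, 0, 0], [-140, 0, 0, 0, 0, 0]],
], hand=-0.3)

```text
clock: 21.25
tool_pos: [0.5987, -0.1939, 0.218]
orientation: [179.1, 60.2, -179.6]
force: [0.6, -0.3, -1.0]
opening: 0.0568
```

```bash
python3 - <<'E'
from path import *
from h import *
print(get_obs()["force"],get_obs()["joint_pos"].round())
w=snapshot("scene"); crop(w,"s16.png",180,190,300,290,6)
w=snapshot("wrist"); np.savez("w16.npz",**w); cv2.imwrite("pics/w16.png",w["color"][:,:,::-1])
E
```

```text
[ 0.6384161  -0.34257008 -1.03442576] [  -0.   35.   17.    0. -102.  -89.]
```

View pics/w16.png

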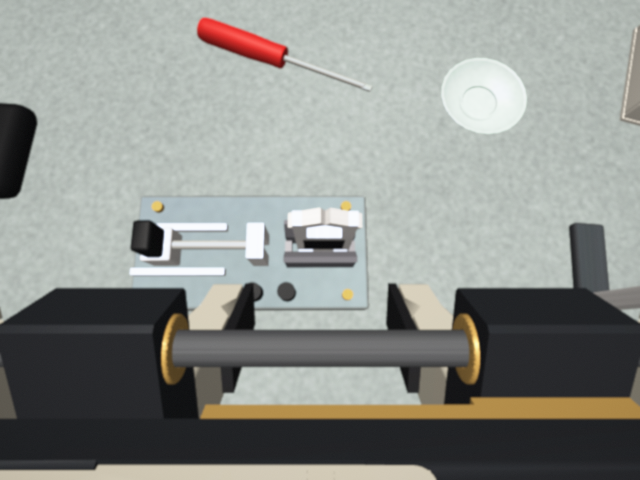

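View pics/s16.png

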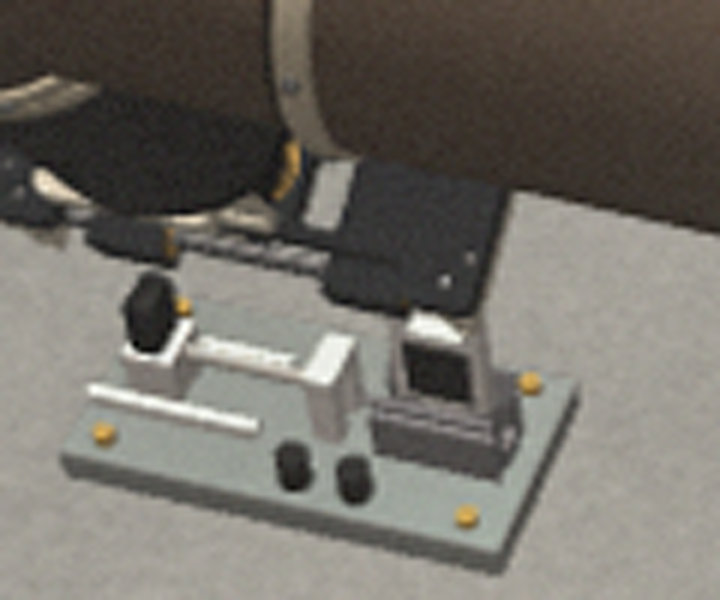

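```bash
python3 - <<'E'
from h import *
w=dict(np.load("w11.npz")); 
b=lambda x,y:(x/6-.5+145,y/6-.5+45)
print(onz(w,[b(85,303),b(165,303),b(97,458),b(180,458)],.082).round(4))
w=dict(np.load("w16.npz")); crop(w,"w16c.png",120,190,220,290,7)
E
```

```text
[[ 0.5268 -0.3411  0.082 ]
 [ 0.5266 -0.3285  0.082 ]
 [ 0.5505 -0.3413  0.082 ]
 [ 0.5502 -0.328   0.082 ]]
```

View pics/w16c.png

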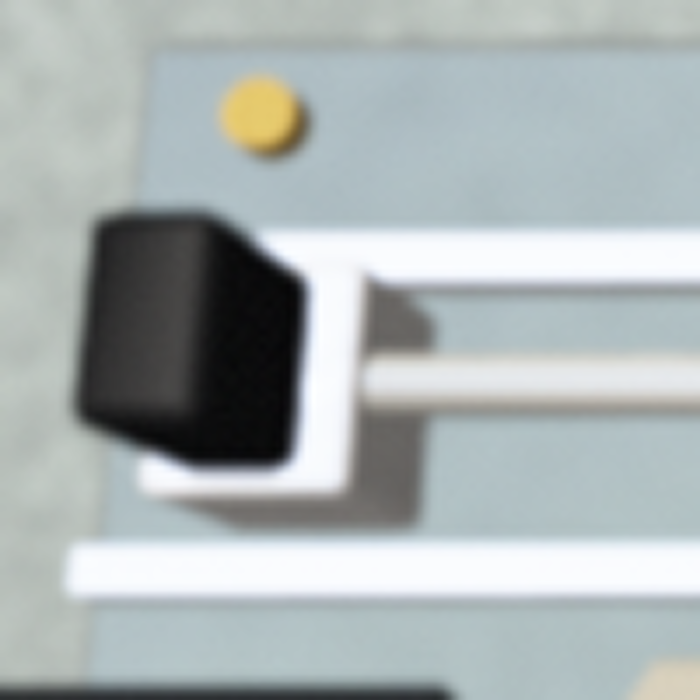

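```bash
python3 - <<'E'
from path import *
from h import *
o=get_obs();q=o["joint_pos"]
t=goal([.62,-.22,.26],0,-178.5,1); q,f=ik(*t,q); print("W",q.round(),np.abs(f).max(),rel(*t))
for p in ((.539,-.37,.22),(.539,-.37,.058),(.537,-.305,.058)):
    t=goal(p,0,-88.5,1); q,f=ik(*t,q); print(q.round(),np.abs(f).max().round(1),rel(*t))
E
```

```text
W [ -3.  18.   1.   0. -73. -86.] 2.7755575615628914e-12 [-50.5 -26.7  -2.7  -0.2 -30.1  -0.6]
[-17.  19.  -3.  -0. -68.  19.] 0.0 [  25.  -175.4  -56.1  -87.9  -23.1  -24.1]
[-17.  27. -13.  -0. -50.  19.] 0.0 [ 165.1 -176.9   25.2  -87.9  -23.1  -24.1]
[-12.  24. -18.  -0. -48.  13.] 0.0 [ 166.  -111.9   25.   -87.9  -23.1  -24.1]
```

Emit:
carry_out([
  [[-20, -10, 0, 0, -10, 0], [-40, -20, 0, 0, -20, 0], [-50, -27, -3, 0, -30, 0], [-50, -27, -3, 0, -30, 0]],
], hand=1)

```text
clock: 21.85
tool_pos: [0.6171, -0.2212, 0.2624]
orientation: [73.1, 89.5, 74.2]
force: [-0.7, -0.2, 0.1]
opening: 0.0229
```

```bash
python3 - <<'E'
from path import *
from h import *
for p in ((.539,-.37,.24),(.539,-.37,.058)):
    t=goal(p,0,-88.5,1); print(rel(*t))
E
```

```text
[  20.9 -147.4  -81.1  -90.4    0.5   -0.3]
[ 202.9 -149.   -81.6  -90.4    0.5   -0.3]
```

Emit:
carry_out([
  [[0, -25, -15, -10, 0, 0], [0, -50, -30, -20, 0, 0], [5, -75, -45, -30, 0, 0], [10, -100, -60, -40, 0, 0], [15, -125, -75, -50, 0, 0], [20, -147, -81, -60, 0, 0], [20, -147, -81, -70, 0, 0], [20, -147, -81, -80, 0, 0], [20, -147, -81, -90, 0, 0], [20, -147, -81, -90, 0, 0]],
])

```text
clock: 23.1
tool_pos: [0.541, -0.3685, 0.2368]
orientation: [30.9, 89.3, 122.0]
force: [-1.5, 0.3, -0.4]
opening: 0.0001
```

```bash
python3 - <<'E'
from path import *
from h import *
print(get_obs()["opening"],get_obs()["joint_pos"].round())
for p in ((.539,-.37,.11),(.539,-.37,.058)):
    t=goal(p,0,-88.5,1); print(rel(*t))
w=snapshot("wrist"); np.savez("w17.npz",**w); cv2.imwrite("pics/w17.png",w["color"][:,:,::-1])
E
```

```text
0.00011343583314783322 [-18.  19.  -0.  -0. -71.  19.]
[126.8   1.2  -2.8  -0.4   0.6  -0.4]
[178.8   0.9  -3.3  -0.4   0.6  -0.4]
```

View pics/w17.png

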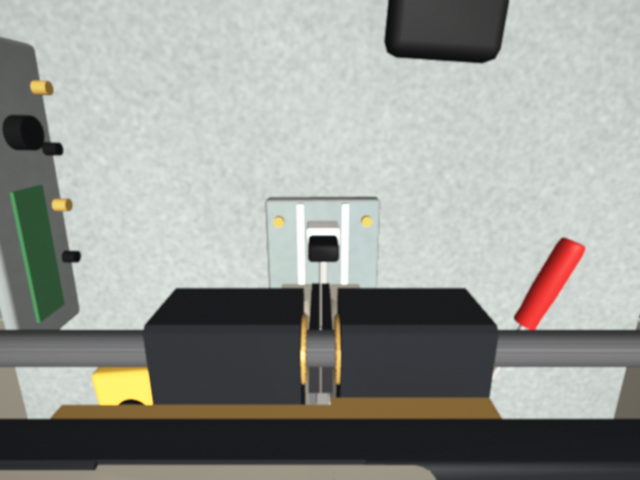

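```bash
python3 - <<'E'
from h import *
w=dict(np.load("w17.npz")); crop(w,"w17c.png",260,190,390,300,6)
print(onz(w,[(310,237),(337,237),(310,250),(337,250)],.082).round(4), proj(w,[[.539,-.37,.06],[.539,-.3605,.06]]))
E
```

```text
[[ 0.5491 -0.3497  0.082 ]
 [ 0.5272 -0.3501  0.082 ]
 [ 0.5489 -0.3385  0.082 ]
 [ 0.5268 -0.339   0.082 ]] [[322.68928389 206.74167038]
 [322.4413716  217.58077464]]
```

View pics/w17c.png

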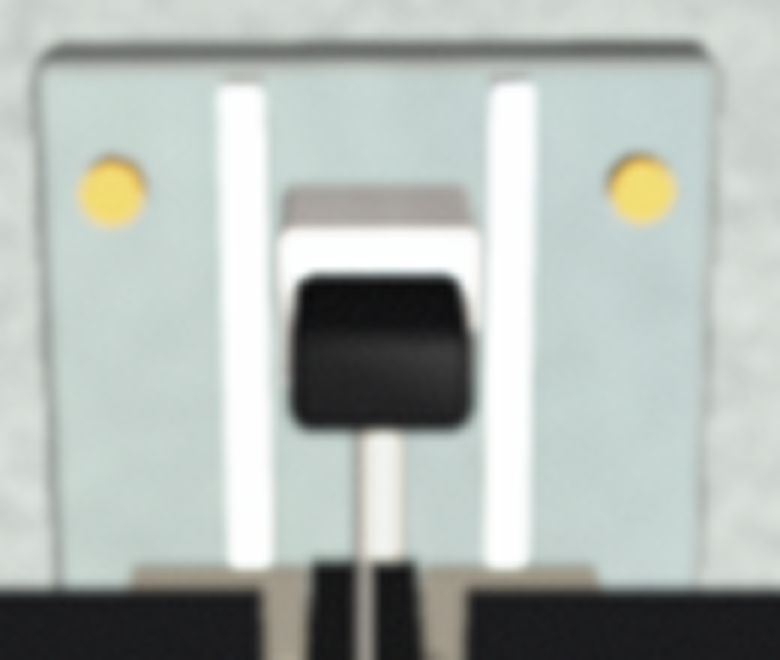

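Emit:
carry_out([
  [[40, 1, -3, 0, 0, 0], [85, 1, -3, 0, 0, 0], [125, 1, -3, 0, 0, 0], [150, 1, -3, 0, 0, 0], [168, 1, -3, 0, 0, 0], [178, 1, -3, 0, 0, 0], [178, 1, -3, 0, 0, 0]],
])

```text
clock: 24.02
tool_pos: [0.5398, -0.3703, 0.06]
orientation: [21.1, 89.4, 112.2]
force: [-0.2, 0.4, 0.6]
opening: 0.0004
```

```bash
python3 - <<'E'
from path import *
from h import *
print(get_obs()["force"])
for p in ((.539,-.355,.058),(.537,-.306,.058)):
    t=goal(p,0,-88.5,1); print(rel(*t))
w=snapshot("scene"); crop(w,"s18.png",180,190,300,290,6)
E
```

```text
[-0.23305977  0.36168541  0.59839343]
[ 2.2  0.5 15.3 -0.4  0.5 -0.2]
[ 2.6  1.5 64.3 -0.4  0.5 -0.2]
```

View pics/s18.png

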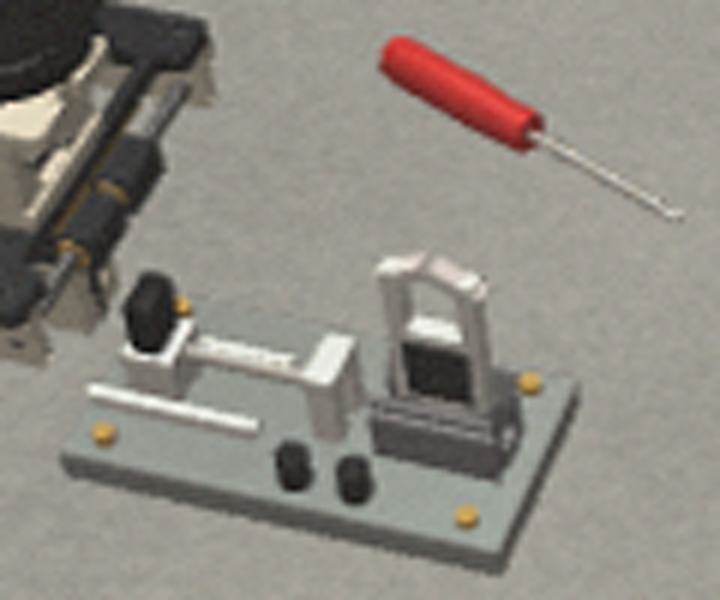

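Emit:
carry_out([
  [[1, 1, 8, 0, 0, 0], [2, 1, 16, 0, 0, 0], [2, 1, 24, 0, 0, 0], [2, 1, 32, 0, 0, 0], [2, 1, 38, 0, 0, 0], [2, 1, 44, 0, 0, 0], [2, 1, 50, 0, 0, 0], [2, 1, 55, 0, 0, 0], [2, 1, 55, 0, 0, 0]],
])

```text
clock: 25.2
tool_pos: [0.538, -0.3175, 0.059]
orientation: [21.7, 89.6, 113.0]
force: [0.2, -15.1, -3.5]
opening: 0.0007
```

```bash
python3 - <<'E'
from h import *
print(get_obs()["force"])
w=snapshot("scene"); crop(w,"s19.png",180,190,300,290,6)
E
```

```text
[  0.19484103 -15.06001702  -3.54566685]
```

View pics/s19.png

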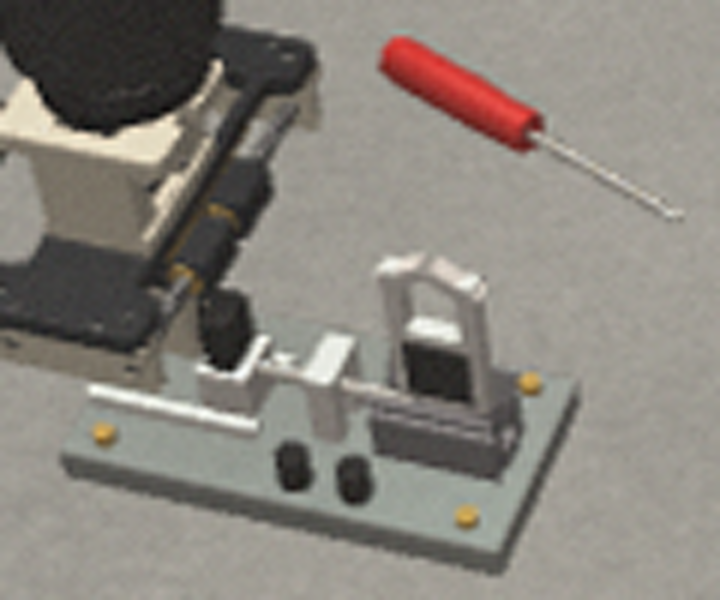

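```bash
python3 - <<'E'
from h import *
s=snapshot("scene")
for d in (0,.03,.035,.04,.045): print(d,((proj(s,[[.5387-d*.0258,-.3347+d,.082],[.5387-d*.0258,-.3347+d,.05]])-[180,190]+.5)*6).round(1).tolist())
crop(s,"s19b.png",195,225,275,275,10)
E
```

```text
0 [[146.7, 292.2], [158.5, 339.2]]
0.03 [[206.8, 305.2], [217.6, 352.2]]
0.035 [[216.9, 307.4], [227.5, 354.3]]
0.04 [[227.0, 309.5], [237.5, 356.5]]
0.045 [[237.1, 311.7], [247.4, 358.7]]
```

View pics/s19b.png

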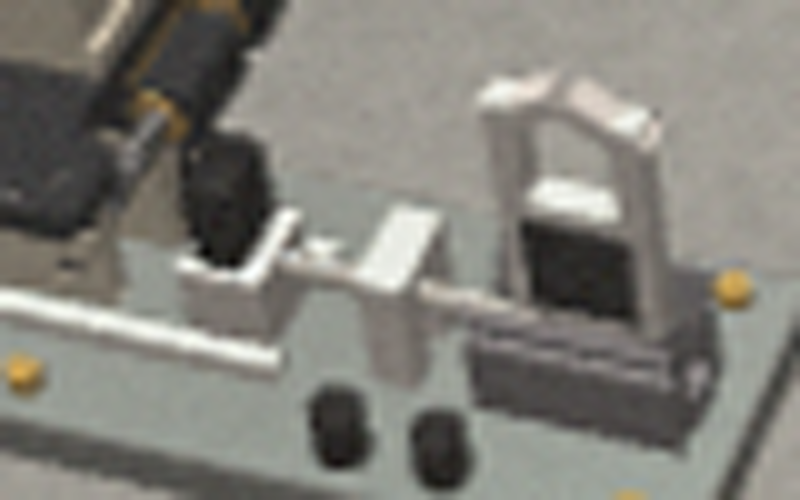

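```bash
python3 - <<'E'
from h import *
s=snapshot("scene"); F=np.load("F.npy")
Rz=R.from_euler("z",F[2],degrees=True).as_matrix()
L=[(5,-22,34),(5,22,34),(5,-22,116),(5,22,116),(5,-13,80),(5,13,80),(5,-9,14),(5,-9,34)]
c=np.array(L)/1e3@Rz.T+[F[0]-.0013,F[1]+.05,.02]
g=np.array([(0,-14,24),(0,-22,24),(0,-30,24),(14,-31,41),(14,31,41),(-14,31,41),(-14,-31,41)])/1e3@Rz.T+[F[0]-.0013,F[1]+.05,.02]
print(proj(s,c).round(1).tolist())
crop(s,"s20.png",230,222,275,275,14,np.r_[proj(s,c),proj(s,g)])
w=snapshot("top"); crop(w,"t20.png",360,220,490,300,6)
E
```

```text
[[245.2, 255.2], [260.3, 258.5], [241.8, 234.6], [257.6, 237.9], [246.5, 244.5], [255.6, 246.5], [250.4, 261.0], [249.7, 256.2]]
```

View pics/s20.png

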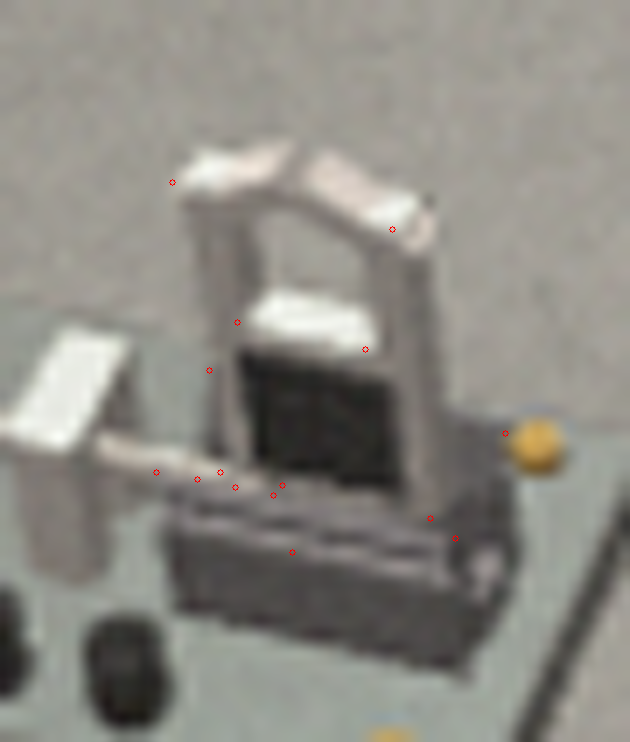

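View pics/t20.png

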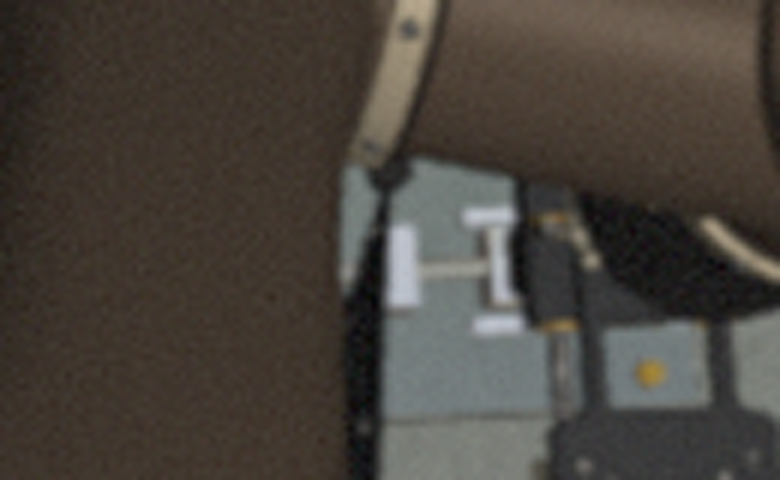

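```bash
python3 - <<'E'
from h import *
s=dict(np.load("w16.npz")); F=np.load("F.npy")
Rz=R.from_euler("z",F[2],degrees=True).as_matrix()
L=[(5,-22,34),(5,22,34),(5,-22,116),(5,22,116),(5,-13,80),(5,13,80),(-5,-22,116),(-5,22,116)]
c=np.array(L)/1e3@Rz.T+[F[0]-.0013,F[1]+.05,.02]
g=np.array([(14,-31,41),(14,31,41),(-14,31,41),(-14,-31,41)])/1e3@Rz.T+[F[0]-.0013,F[1]+.05,.02]
crop(s,"w16o.png",270,195,380,275,7,np.r_[proj(s,c),proj(s,g)])
E
```

```text
(no output)
```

View pics/w16o.png

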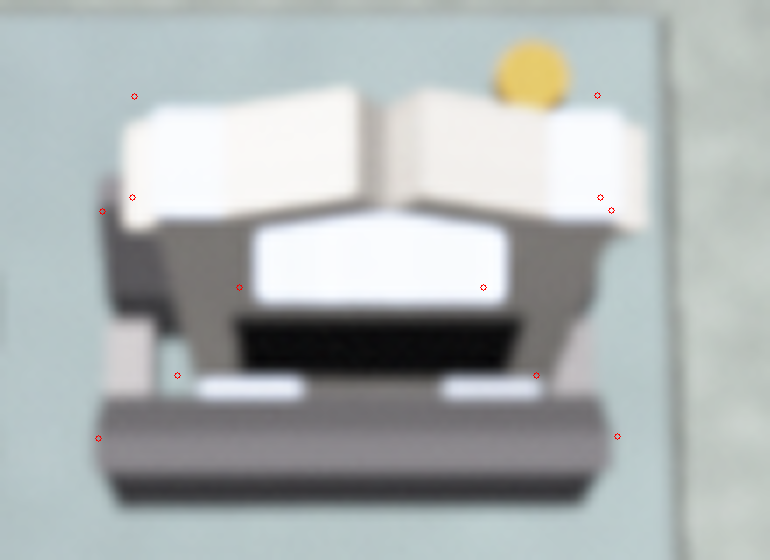

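The bolt stopped at about 37 mm of travel with 15 N, so something is in its way (the tip would just be at the carrier's edge). Backing off to look closely.

Emit:
carry_out([
  [[0, 0, -8, 0, 0, 0], [-20, 0, -12, 0, 0, 0], [-70, 0, -15, 0, 0, 0], [-130, 0, -15, 0, 0, 0], [-150, 0, -15, 0, 0, 0], [-150, 0, -15, 0, 0, 0]],
])

```text
clock: 26.15
tool_pos: [0.5393, -0.3316, 0.2106]
orientation: [-3.4, 89.5, 87.8]
force: [-0.3, -0.1, -1.2]
opening: -0.0
```

```bash
python3 - <<'E'
from path import *
from h import *
t=goal([.625,-.215,.21],0,-178.5,1); print(rel(*t))
s=snapshot("scene"); crop(s,"s21.png",195,222,275,277,10)
t=snapshot("top"); crop(t,"t21.png",370,230,490,300,6)
E
```

```text
[  1.7 -88.1 114.8  89.7   0.4  -0.4]
```

View pics/s21.png

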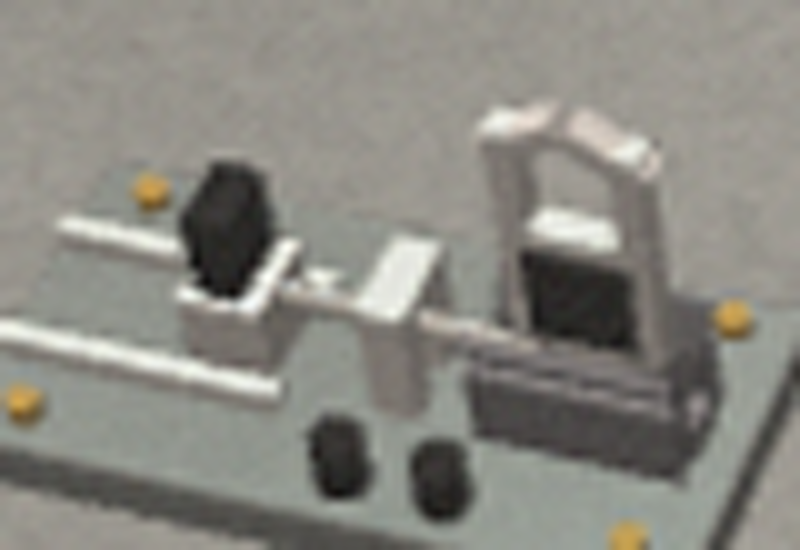

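View pics/t21.png

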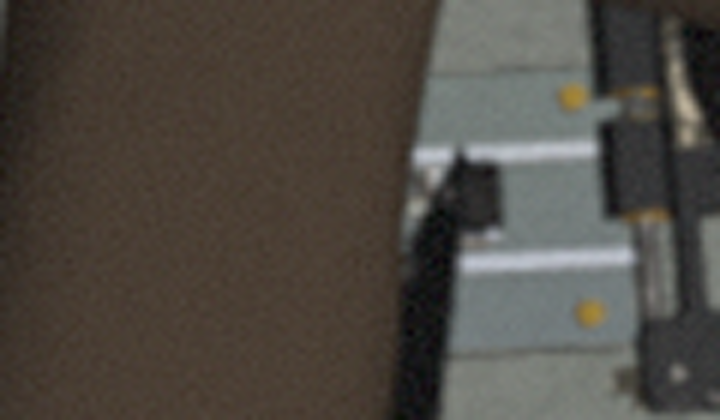

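Emit:
carry_out([
  [[-20, 0, 10, 5, 0, 0], [-40, -10, 25, 15, 0, 0], [-40, -25, 40, 25, 0, 0], [-40, -40, 55, 35, 0, 0], [-40, -55, 75, 45, 0, 0], [-40, -70, 95, 55, 0, 0], [-40, -88, 115, 65, 0, 0], [-40, -88, 115, 75, 0, 0], [-20, -88, 115, 85, 0, 0], [0, -88, 115, 90, 0, 0]],
])

```text
clock: 27.5
tool_pos: [0.6234, -0.2143, 0.2069]
orientation: [119.8, 89.3, 120.7]
force: [0.6, -0.1, -0.5]
opening: 0.0001
```

```bash
python3 - <<'E'
from path import *
from h import *
w=snapshot("wrist"); np.savez("w22.npz",**w); cv2.imwrite("pics/w22.png",w["color"][:,:,::-1]); crop(w,"w22c.png",150,60,350,210,4)
s=snapshot("scene"); crop(s,"s22.png",195,222,275,277,10)
E
```

```text
(no output)
```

View pics/w22.png

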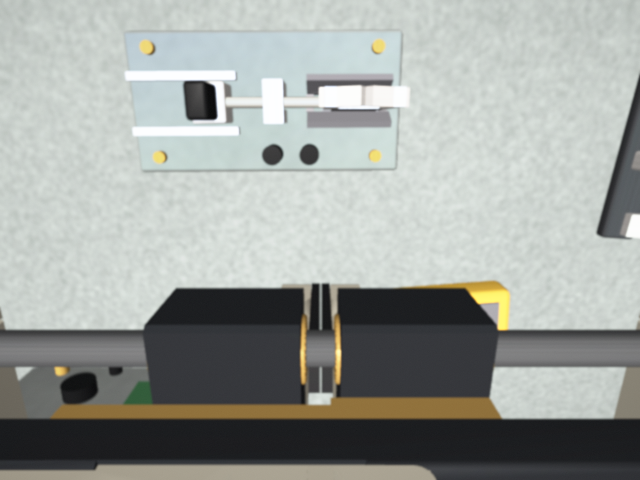

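View pics/w22c.png

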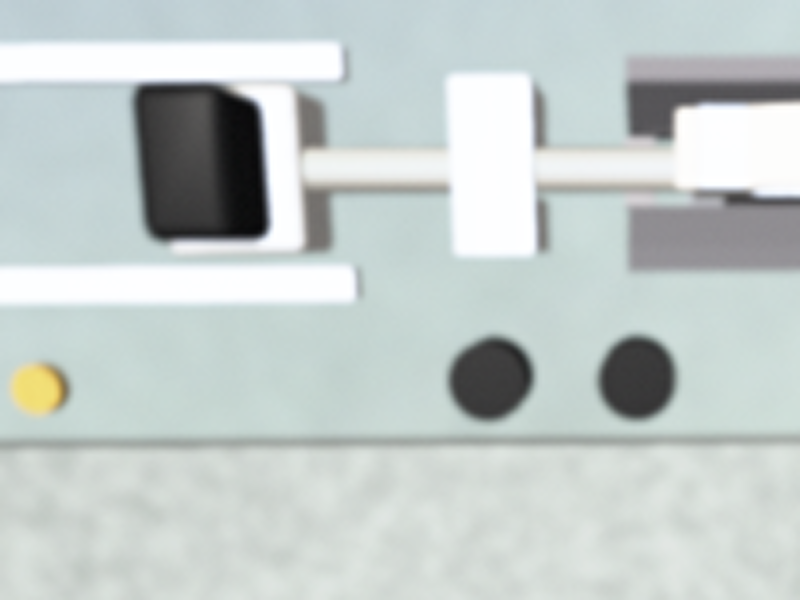

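```bash
python3 - <<'E'
from h import *
w=dict(np.load("w22.npz"));F=np.load("F.npy"); b=lambda x,y:(x/4-.5+150,y/4-.5+60)
print(onz(w,[b(137,88),b(213,88),b(150,238),b(224,238)],.082).round(4))
Rz=R.from_euler("z",F[2],degrees=True).as_matrix()
c=np.array([(-5,-22,116),(5,-22,116),(5,22,116),(-5,22,116)])/1e3@Rz.T+[F[0]-.0013,F[1]+.0516,.02]
j=np.array([(14,19,61),(14,81,61),(-14,81,61),(-14,19,61),(0,-5+8,82),(0,-13,82)])/1e3@Rz.T+[F[0],F[1],0]
crop(w,"w22o.png",290,60,420,140,6,np.r_[proj(w,c),proj(w,j)])
w=dict(np.load("w11.npz"))
E
```

```text
[[ 0.5257 -0.3034  0.082 ]
 [ 0.5254 -0.2909  0.082 ]
 [ 0.5493 -0.303   0.082 ]
 [ 0.5491 -0.2906  0.082 ]]
```

View pics/w22o.png

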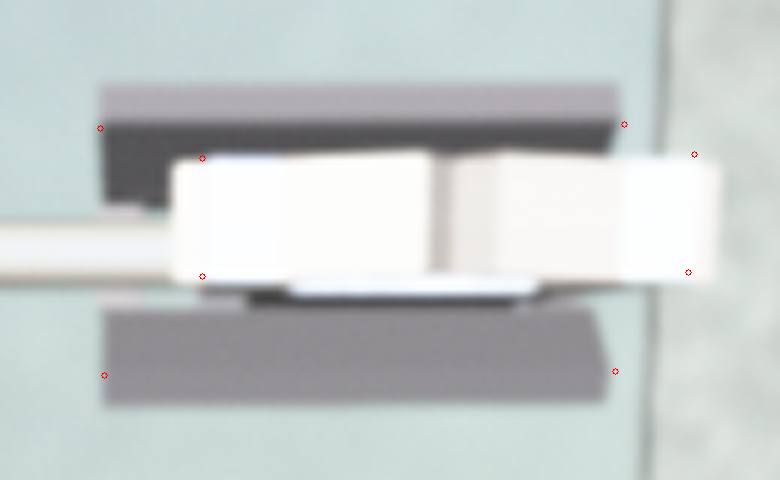

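```bash
python3 - <<'E'
from h import *
s=snapshot("scene"); F=np.load("F.npy")
Rz=R.from_euler("z",F[2],degrees=True).as_matrix()
g=np.array([(0,-14,24),(0,-21.3,24)])/1e3@Rz.T+[F[0]-.0013,F[1]+.05,.02]
print(proj(s,g))
crop(s,"s23.png",233,245,263,267,24,proj(s,g)+[.7,.4])
E
```

```text
[[249.00210442 256.90684754]
 [246.53635838 256.36582112]]
```

View pics/s23.png

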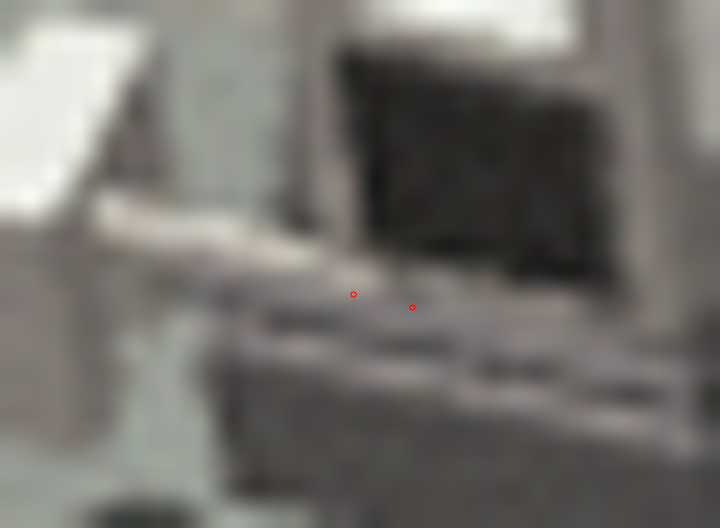

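```bash
python3 - <<'E'
from path import *
from h import *
q=get_obs()["joint_pos"]
for p,l in (((.66,-.215,.09),50),((.65,-.215,.08),45),((.655,-.215,.085),40)):
    t=goal(p,l,-178.5,1); s,f=ik(*t,q); print(l,np.abs(f).max().round(1),s.round(),rel(*t))
E
```

```text
50 0.0 [  -1.   60.   38.    2. -118.  -87.] [116.6  -2.4  38.    0.   49.6  -0.6]
45 0.0 [  -1.   56.   31.    2. -110.  -88.] [126.7  -2.3  28.1   0.   44.6  -0.6]
40 0.0 [  -1.   53.   28.    2. -105.  -88.] [121.7  -2.4  33.1  -0.   39.6  -0.6]
```

Emit:
carry_out([
  [[0, -2, 30, 0, 10, 0], [20, -2, 45, 0, 20, 0], [60, -2, 45, 0, 30, 0], [90, -2, 42, 0, 40, 0], [117, -2, 38, 0, 49, 0], [117, -2, 38, 0, 50, 0]],
])

```text
clock: 28.4
tool_pos: [0.6583, -0.2138, 0.0793]
orientation: [179.0, 38.6, -179.4]
force: [-1.2, -0.1, -2.5]
opening: 0.0001
```

```bash
python3 - <<'E'
from path import *
from h import *
w=snapshot("wrist"); np.savez("w24.npz",**w); cv2.imwrite("pics/w24.png",w["color"][:,:,::-1]); crop(w,"w24c.png",200,120,360,240,5)
E
```

```text
(no output)
```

View pics/w24.png

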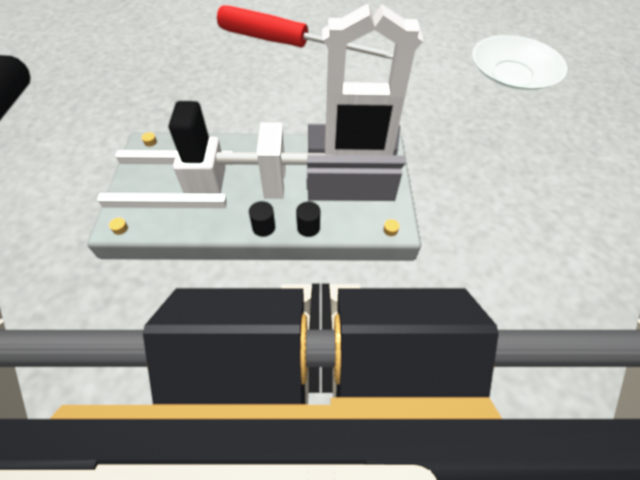

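```bash
python3 - <<'E'
from h import *
w=dict(np.load("w24.npz")); F=np.load("F.npy")
Rz=R.from_euler("z",F[2],degrees=True).as_matrix()
g=np.array([(0,-14,24),(0,-21.3,24),(5,-20.4,34),(5,23.6,34),(5,-20.4,116),(5,23.6,116)])/1e3@Rz.T+[F[0]-.0013,F[1]+.05,.02]
crop(w,"w24c.png",250,100,420,210,4,proj(w,g)); crop(w,"w24d.png",270,130,370,190,8)
E
```

```text
(no output)
```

View pics/w24c.png

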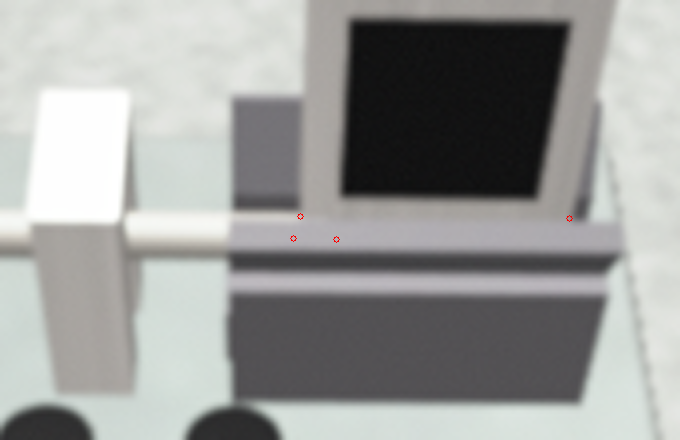

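View pics/w24d.png

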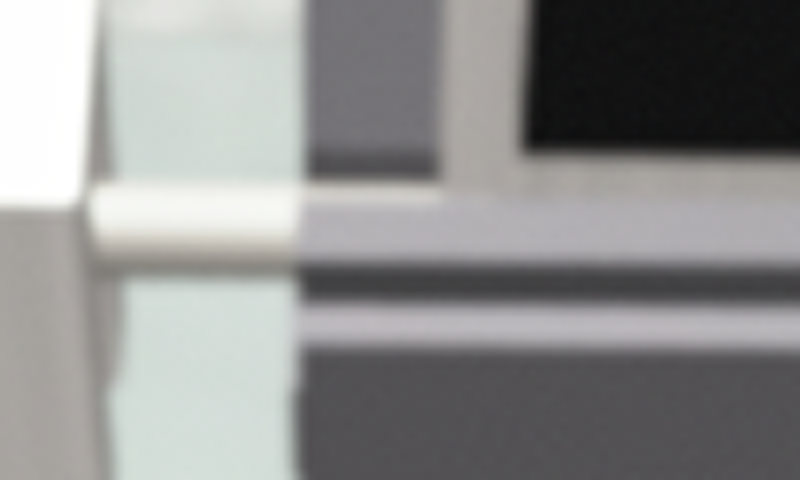

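```bash
python3 - <<'E'
from path import *
from h import *
t=goal((.60,-.20,.205),30,-178.8,1); print(rel(*t))
E
```

```text
[ -29.3   17.3 -130.7    0.5  -20.9   -0.5]
```

Emit:
carry_out([
  [[-25, 5, -30, 0, 0, 0], [-35, 10, -60, 0, -5, 0], [-35, 17, -95, 0, -12, 0], [-30, 17, -120, 0, -20, 0], [-29, 17, -131, 0, -21, 0], [-29, 17, -131, 0, -21, 0]],
])

```text
clock: 29.2
tool_pos: [0.6, -0.2009, 0.2183]
orientation: [179.0, 61.5, -179.7]
force: [0.2, 0.5, -0.9]
opening: 0.0011
```

```bash
python3 - <<'E'
from path import *
from h import *
w=snapshot("wrist"); np.savez("w25.npz",**w); cv2.imwrite("pics/w25.png",w["color"][:,:,::-1]); crop(w,"w25c.png",255,185,385,285,6)
E
```

```text
(no output)
```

View pics/w25c.png

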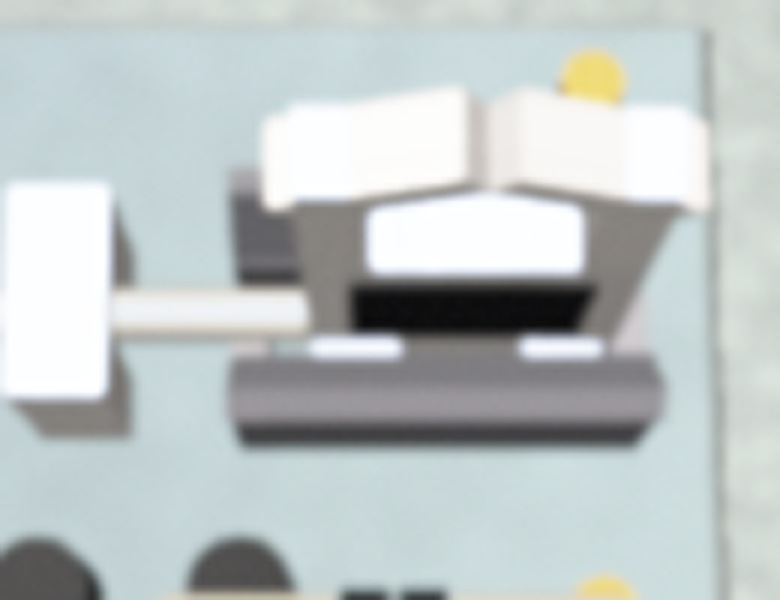

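```bash
python3 - <<'E'
from h import *
w=dict(np.load("w25.npz")); F=np.load("F.npy")
Rz=R.from_euler("z",F[2],degrees=True).as_matrix()
def pr(P): return ((proj(w,np.array(P)/1e3@Rz.T+[F[0]-.0013,F[1]+.05,.02])-[255,185]+.5)*6).round().tolist()
print("rod sil at y-21",pr([(-3,-21,26.6),(3,-21,21.4),(0,-21,28),(3,-21,26.6),(4,-21,24)]))
print("rod at -14",pr([(-3,-14,26.6),(3,-14,21.4),(0,-14,28)]))
print("body z34 z50 edge",pr([(5,-20.4,34),(5,-20.4,50),(-5,-20.4,34)]),"foot top",pr([(5,-20.4,14),(-5,-20.4,14)]))
print("jaw lip",pr([(14,-31,41),(14,31,41),(17,-31,41),(6.5,-31,28)]),"guide",pr([(0,-47,62),(0,-63,62)]), "window floor",pr([(5,-11.4,80),(5,14.6,80)]))
E
```

```text
rod sil at y-21 [[304.0, 295.0], [305.0, 341.0], [304.0, 312.0], [304.0, 334.0], [305.0, 345.0]]
rod at -14 [[352.0, 294.0], [352.0, 341.0], [352.0, 312.0]]
body z34 z50 edge [[307.0, 338.0], [304.0, 315.0], [307.0, 270.0]] foot top [[310.0, 364.0], [311.0, 299.0]]
jaw lip [[230.0, 391.0], [672.0, 390.0], [229.0, 412.0], [235.0, 356.0]] guide [[101.0, 260.0], [-20.0, 260.0]] window floor [[369.0, 265.0], [577.0, 265.0]]
```

```bash
python3 - <<'E'
from path import *
from h import *
t=goal((.637,-.205,.12),40,-178.8,1); print(rel(*t),ik(*t,get_obs()["joint_pos"])[0].round())
E
```

```text
[66.  -6.  78.2  0.3 11.2 -0.4] [  -1.   49.   26.    1. -106.  -88.]
```

Emit:
carry_out([
  [[0, -2, 40, 0, 5, 0], [30, -6, 75, 0, 11, 0], [66, -6, 78, 0, 11, 0], [66, -6, 78, 0, 11, 0]],
])

```text
clock: 29.75
tool_pos: [0.634, -0.2045, 0.1094]
orientation: [179.1, 49.1, -179.5]
force: [0.1, -0.1, 2.0]
opening: 0.0005
```

```bash
python3 - <<'E'
from path import *
from h import *
w=snapshot("wrist"); np.savez("w26.npz",**w); F=np.load("F.npy")
Rz=R.from_euler("z",F[2],degrees=True).as_matrix()
def pr(P): return ((proj(w,np.array(P)/1e3@Rz.T+[F[0]-.0013,F[1]+.05,.02])))
a=pr([(5,-20.4,34)])[0].astype(int); print(a)
u,v=a[0]-35,a[1]-35
crop(w,"w26c.png",u,v,u+85,v+65,9)
o=np.array([u,v])
print("rod sil -21,-14",((pr([(-3,-21,26.6),(3,-21,21.4),(3,-14,21.4)])-o+.5)*9).round().tolist(),"body",((pr([(5,-20.4,34),(5,-9,34)])-o+.5)*9).round().tolist())
E
```

```text
[309 183]
rod sil -21,-14 [[314.0, 287.0], [314.0, 391.0], [406.0, 391.0]] body [[320.0, 326.0], [477.0, 326.0]]
```

View pics/w26c.png

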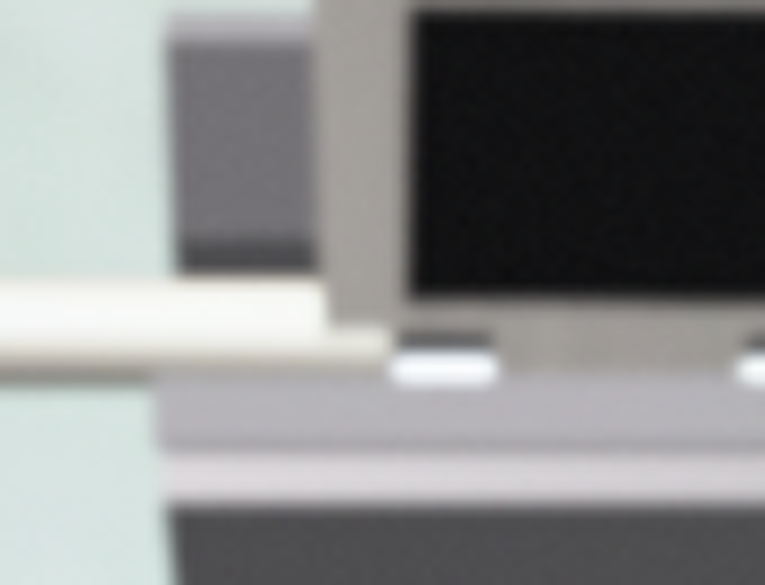

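This view settles it: the bolt is inside the notch. Its end is at crop (388,350), past the carrier's edge at (325,330), with a few mm free to the neck. The 15 N was therefore the end stop; the bolt had started about 7 mm in. Retreating and making a last check.

Emit:
carry_out([
  [[-40, 0, 0, 0, 0, 0], [-90, 0, 0, 0, 0, 0], [-110, 0, 0, 0, 0, 0], [-110, 0, 0, 0, 0, 0], [-110, 0, 0, 0, 0, 0]],
])

```text
clock: 30.42
tool_pos: [0.7067, -0.2041, 0.2016]
orientation: [179.2, 50.0, -179.4]
force: [-0.4, 0.2, -0.3]
opening: 0.0007
```

```bash
python3 - <<'E'
from h import *
o=get_obs(); print(o["clock"],o["force"],o["qvel"].round(2))
s=snapshot("scene"); cv2.imwrite("pics/s27.png",s["color"][:,:,::-1])
E
```

```text
30.425 [-0.43428305  0.24748731 -0.33665191] [-0.08  0.71 -1.39 -0.08  0.06 -0.02]
```

View pics/s27.png

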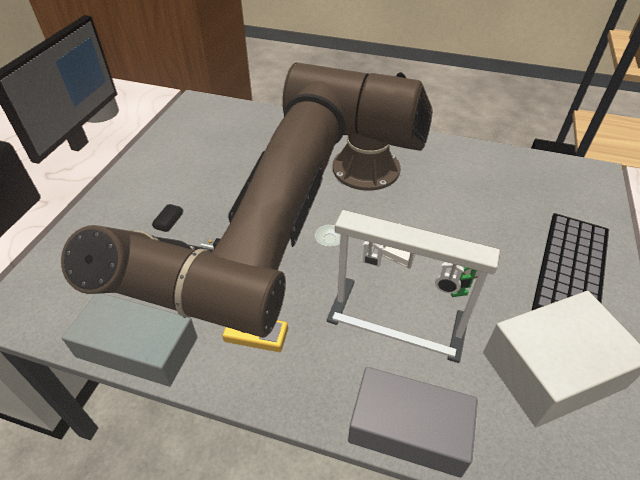

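```bash
python3 - <<'E'
from plant import *
print(close_job())
E
```

```text
the job is handed in; nothing more can be done
None
```

The long carrier is off its peg and stands upright in the fixture's slot, and the bolt is pushed to its stop with its end inside the carrier's notch. I handed the job in at 30.4 s of the 61 s allowed.

- **Grasp:** The planned 35° lean was out of the arm's joint range, so I gripped the middle carrier at 30°. I lifted it 16 mm off its peg, then drew it away.
- **Seating:** The foot met the slot floor at the expected height, with about 14 N pushing back. I let go, and later views match an upright, seated carrier about 1.6 mm off the slot's centre.
- **Bolt:** The push ended after only about 38 mm of travel, at 15 N, which at first looked like an obstruction. A close wrist view then showed the bolt end inside the notch with free space ahead of it. I take the 15 N to be the end stop and the bolt to have started about 7 mm in.
- **Uncertain check:** Images alone put the bolt at about 43.5–45 mm. That is above the 42 mm limit, but the image margin is small and I did not push again.
- **Other carriers:** In the last scene picture the short and disc carriers still hang on their pegs. The arm was clear of everything, with almost no force at the wrist. The arm hid the fixture in that picture, so the carrier and bolt were last seen about 0.7 s earlier.

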